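# Lid the finished candles from a stack of wooden lids

## Robot

A 6-joint arm with a two-finger parallel gripper is mounted at the origin on the work surface. World frame = base frame: x ahead of the robot, y to its left, z up, the work surface at z = 0. Lengths are in m, angles in degrees, forces in N, time in s.
With the tool pointing down it reaches from about 0.35 to 0.875 m from the base axis. Payload 4.2 kg.
Tool frame: the origin (TCP) lies midway between the tips of the shut fingers; the grasp point (between the pads) lies 19 mm behind it; z points along the fingers, y is the line along which they close (so a half turn about z gives the same grasp; the last joint's range is limited). The gripper opens to 87 mm and grips with 3 to 60 N. Pads are 19 mm wide; open, the fingers measure 117 mm over their backs; the gripper's body (75 mm by 190 mm) begins 51 mm behind the grasp point.
Start: joints at [-61.902, 22.042, 0.453, 0, -68.411, -14.817], TCP at [0.144, -0.608, 0.223] pointing down, gripper open.
Joint ranges: [-179.83, 179.83], [-69.29, 118.12], [-61.27, 80.66], [-181.25, 117.63], [-171.15, -9.14], [-177.46, 177.46]. Speed limits (degrees/s): [159.86, 159.86, 180, 180, 180, 180].

## Interface

Orientations are given as a 3x3 rotation matrix whose columns are the frame's x, y, z axes.
In Python, from station import * gives the robot as it stands. The module is installed in compiled form; this text tells all that it offers.
- The arm moves only by the tool servo_tool, never from a script. Its argument "deltas" is a list of rows, each an object of numbers: "tx", "ty", "tz": the shift along the tool's x, y, z in mm; "ax", "ay", "az": the turn, a rotation vector about the tool's x, y, z in rad; "claw": the finger opening in mm, from 0 to 87. In form: [{"tx": .., "ty": .., "tz": .., "ax": .., "ay": .., "az": .., "claw": ..}, ...]. A call has 1 to 12 rows; each row is the pose to reach, as a shift and turn from the pose commanded when the call began, along the tool's axes at that moment; what a row does not reach only later rows make up. A row lasts 1/12 s, in which the tool goes at most 41.7 mm and 7.16 degrees, less where a joint would pass 70% of its speed; a pose out of reach is approached as far as the arm can. A call with a gripper value outside its range is refused whole. The fingers move at their own pace and stop on an object; the grip force is fixed at half the most. Time passes only in rows, so rows that repeat a pose let the fingers close. It gives the time, the measured TCP pose, the force, the opening and the grip force at its end, in the units of the state.
- sense(): the state, without advancing time (a new reading comes with each control period).
- capture(name): name is "scene" or "top" or "wrist"; returns the picture (420x560x3 uint8, blue, green, red); there is no depth.
- calibration(name): a dict with "fx", "fy", "cx", "cy" (pixels), "cam_to_world" (4x4, takes a point from camera to world coordinates); the wrist camera has in their place "hand_eye" (4x4, takes a point from camera to tool coordinates, whose origin is the TCP and whose axes are the flange's). Camera axes: x right, y down, z forward; pixel columns grow to the right and rows downward; lengths in m; the calibration is good to about 2 mm. A picture is of the moment at which its call begins: read the wrist's pose just before it. calibration takes no time and is no camera call.
- finish_job(): hands the job in; it is judged then, once.
Trained networks look in the newest picture that a camera, given by its name, has taken for a name from the list of things; names that differ only in an ending like _2 or _b are one class to them, and where a whole thing is asked for, a point or a joint stands for the part that bears it (a point fixed in the world has none). Each returns a list of dicts, best first, with "confidence" (0 to 1); they miss things now and then, are a little off and sometimes report something else, mostly with a low value. They report only what shows in the picture. A call takes as long as a camera call. They do not tell look-alikes from the thing itself.
- recognise(label, camera): "xyz" ([x, y, z] in m, in the coordinates of the camera as it stood for that picture, good to about 4 mm: the middle of the surface that is visible of it).
- trace(label, camera): "mask" (420x560 bool, what is visible of it).
The state is a dict: "time_s": time; "joints": joint angles; "joint_velocities": joint speeds; "effort": joint torques, N m; "tcp_pos": TCP position; "ee_rot": TCP orientation; "wrist_force": force on the tool from outside, world axes, zero at the start; "moment": the same for the moment, N m; "gripper_width": opening from 0.0 (shut) to 1.0 (fully open); "gripper_force": force on a finger pad.
Only numpy, scipy, OpenCV 4.12 (cv2) and the standard library are available. Lean on these libraries where they do the work, as an engineer would, in place of code of your own. Each camera call takes 0.05 s, during which the arm holds its last target. There are 200 camera calls.

## Task

Take the stack of wooden lids apart and put each lid on the candle it was made for, the one of the same shape and size, so that it lies flat on the rim, is centred and, where it has straight sides, lies square with the candle's. Leave all four candles standing where they are, and do not knock over the two little amber bottles.

Things in the scene. Friction and masses are not known exactly. Their poses are not given: they have to be found in the camera images.
- knob_lid: Plain pale wooden lid, a disc 38 mm across and 10 mm thick with a round knob, 16 mm across and 18 mm tall, standing up in its middle (28 mm in all). Topmost of the stack at the start, lying on the square lid. Belongs on the mini candle. Origin: centre of its underside; z points up. 
- square_lid: Plain pale wooden lid, 46 x 46 mm, 16 mm thick, sides along its x and y; lies on the round lid, under the knob lid, turned any way. Belongs on the square candle. Origin: centre of its underside; z points up. 
- round_lid: Plain pale wooden lid, a disc 66 mm across, 16 mm thick; lies on the oblong lid, under the square lid. Belongs on the tumbler candle. Origin: centre of its underside; z points up. 
- oblong_lid: Plain pale wooden lid, 120 mm long (x) and 66 mm wide (y), 18 mm thick; lies on the table at the bottom of the stack. Belongs on the oblong candle. Origin: centre of its underside; z points up. 
- mini_candle: Black thick-walled stoneware candle with a grey band, open on top with cream wax 12 mm below the rim; standing loose on the table. Round and smallest: 38 mm across, 50 mm tall, mouth 20 mm across, about 0.1 kg. Origin: centre of its underside; z points up. 
- square_candle: Black thick-walled stoneware candle with a grey band, open on top with cream wax 12 mm below the rim; standing loose on the table. Square: 46 x 46 mm with sides along its x and y, 65 mm tall, mouth 28 x 28 mm, about 0.2 kg. Origin: centre of its underside; z points up. 
- tumbler_candle: Black thick-walled stoneware candle with a grey band, open on top with cream wax 12 mm below the rim; standing loose on the table. Round and tallest: 66 mm across, 85 mm tall, mouth 46 mm across, about 0.35 kg. Origin: centre of its underside; z points up. 
- oblong_candle: Black thick-walled stoneware candle with a grey band, open on top with cream wax 12 mm below the rim; standing loose on the table. Oblong, three wicks: 120 mm long (x), 66 mm wide (y), 60 mm tall, mouth 100 x 46 mm, about 0.55 kg. Origin: centre of its underside; z points up. 
- bottle_left: Little amber glass bottle with a black cap, 30 mm across, 70 mm tall, standing loose among the candles on the robot's left (y > 0). Not to be knocked over. Origin: centre of its underside; z points up. 
- bottle_right: The same kind of bottle on the robot's right (y < 0). Not to be knocked over. Origin: centre of its underside; z points up. 
Not all that is in view belongs to the job. Leave any black look-alike of the round_lid alone.

How it is judged:
By the outcome, as a careful person would: the job done as asked, in the order asked, and still so for the second after the job is handed in, with the robot touching nothing.
It also fails if it takes over 128 s, if anything falls off the work surface, if the arm or the gripper's body presses on something with over 40 N, if the wrist force passes 120 N, or if a joint passes its speed limit or range.

## Working session

There is one attempt and no reset: what is moved stays moved. The work goes in short steps, Python scripts to look and compute and a tool call to move; the robot and the scene stay as the last step left them, time stands still between calls to the robot, and variables do not carry over. Pictures are saved under pics/ and viewed, at most 15 in all, crops included, and the job is handed in when it is done.

Besides the shell and the picture viewer there is one more tool, called by a JSON object that holds its "method" and its "body", one argument or row to a line. servo_tool: Moves the arm, as the interface text tells. Its arguments: {"type":"object","properties":{"deltas":{"type":"array","items":{"type":"object","properties":{"tx":{"type":"number"},"ty":{"type":"number"},"tz":{"type":"number"},"ax":{"type":"number"},"ay":{"type":"number"},"az":{"type":"number"},"claw":{"type":"number"}}}}},"required":["deltas"]}

```bash
mkdir -p pics; python3 - <<'E'
from station import *
import cv2,numpy as np
s=sense();print(s)
for c in("scene","top"):
    im=capture(c);cv2.imwrite(f"pics/{c}0.png",im)
    print(c,{k:np.round(np.array(v),4).tolist() for k,v in calibration(c).items()})
print({k:np.round(np.array(v),4).tolist() for k,v in calibration("wrist").items()})
E
```

```text
{'time_s': 0.0, 'joints': array([-6.19026281e+01,  2.20920257e+01,  3.78821305e-01, -2.88672675e-02,
       -6.84097041e+01, -1.48165626e+01]), 'joint_velocities': array([ 0.00476068, -0.0307524 , -0.03439422,  0.03983564,  0.09072081,
       -0.00546287]), 'effort': array([ 7.09834021e-04, -3.90664458e+01,  1.87398505e+01,  4.21951488e+00,
        1.10676588e-02, -2.00361851e-04]), 'tcp_pos': array([ 0.14345711, -0.60769479,  0.22144004]), 'ee_rot': array([[-9.73298530e-01, -2.29542184e-01, -5.97018565e-04],
       [-2.29542940e-01,  9.73296242e-01,  2.11294909e-03],
       [ 9.60649762e-05,  2.19357165e-03, -9.99997590e-01]]), 'wrist_force': array([-0.03379657,  0.40302273,  0.13746894]), 'moment': array([0.01385772, 0.02684424, 0.030169  ]), 'gripper_force': 0.0, 'gripper_width': 1.000739605002075}
scene {'fx': 400.4399, 'fy': 400.4399, 'cx': 279.3494, 'cy': 208.3785, 'cam_to_world': [[-0.1943, 0.7952, -0.5744, 1.1121], [0.9809, 0.1538, -0.1189, 0.1143], [-0.0062, -0.5865, -0.8099, 0.8891], [0.0, 0.0, 0.0, 1.0]]}
top {'fx': 399.2839, 'fy': 399.2839, 'cx': 282.7232, 'cy': 210.0974, 'cam_to_world': [[-0.0117, -0.9851, 0.1714, 0.387], [-0.9998, 0.0087, -0.0187, 0.0195], [0.0169, -0.1716, -0.985, 0.8579], [0.0, 0.0, 0.0, 1.0]]}
{'fx': 334.7372, 'fy': 334.7372, 'cx': 277.1927, 'cy': 211.5413, 'hand_eye': [[-0.0012, -0.953, -0.3029, 0.0846], [1.0, -0.0012, -0.0002, 0.0003], [-0.0001, -0.3029, 0.953, -0.1621], [0.0, 0.0, 0.0, 1.0]]}
```

View pics/scene0.png

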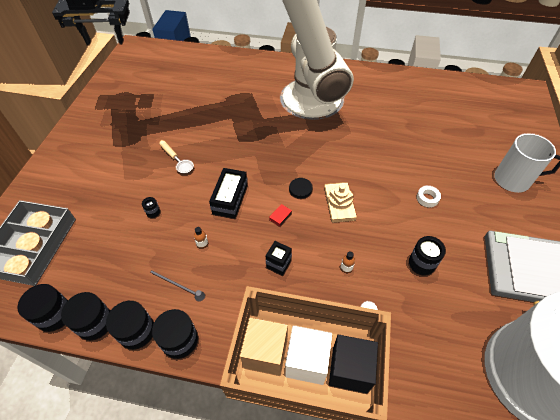

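View pics/top0.png

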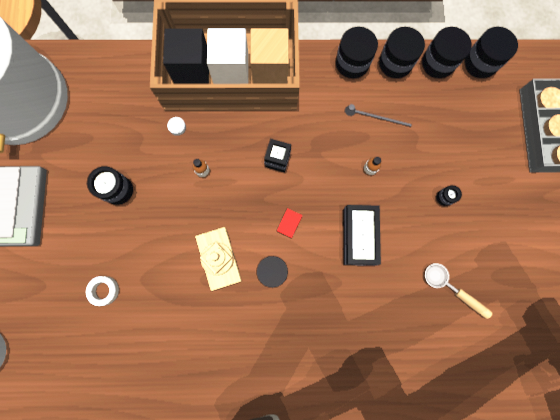

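The scene picture shows the stack at about (341,200), the black look-alike disc at (301,188) and the oblong candle at (229,192). The mini candle is at (151,207), the square candle at (279,257) and the tumbler at (427,255), with bottles at (201,237) and (348,262).

In the top picture the stack is at (218,258), look-alike (272,271), oblong (362,235), mini (449,195), square (277,155), tumbler (108,185), bottles (201,168) and (372,165). The stack is the only set of pale lids.

```bash
cat > h.py <<'E'
from station import *
import cv2,numpy as np
from scipy.optimize import minimize
def rect(a,b): return np.array([[a,b],[-a,b],[-a,-b],[a,-b]])/2
def disc(d): t=np.linspace(0,2*np.pi,48,endpoint=False); return np.c_[np.cos(t),np.sin(t)]*d/2
# outline, height
M=dict(knob_lid=(disc(.038),.010),square_lid=(rect(.046,.046),.016),round_lid=(disc(.066),.016),oblong_lid=(rect(.12,.066),.018),
 mini_candle=(disc(.038),.05),square_candle=(rect(.046,.046),.065),tumbler_candle=(disc(.066),.085),oblong_candle=(rect(.12,.066),.06),
 bottle_left=(disc(.03),.07),bottle_right=(disc(.03),.07))
def cam(name):
    k=calibration(name)
    if name=="wrist":
        s=sense();T=np.eye(4);T[:3,:3]=s["ee_rot"];T[:3,3]=s["tcp_pos"];T=T@np.array(k["hand_eye"])
    else: T=np.array(k["cam_to_world"])
    return k["fx"],k["fy"],k["cx"],k["cy"],T
def proj(P,c):
    fx,fy,cx,cy,T=c; q=(np.asarray(P)-T[:3,3])@T[:3,:3]
    return np.c_[q[:,0]/q[:,2]*fx+cx,q[:,1]/q[:,2]*fy+cy]
def onplane(uv,z,c):
    fx,fy,cx,cy,T=c; d=T[:3,:3]@np.array([(uv[0]-cx)/fx,(uv[1]-cy)/fy,1]); return T[:3,3]+d*(z-T[2,3])/d[2]
def verts(label,x,y,yaw,z0,full=True):
    o,h=M[label];c,s=np.cos(yaw),np.sin(yaw);xy=o@np.array([[c,s],[-s,c]])+[x,y]
    if not full: return np.c_[xy,np.full(len(xy),z0+h)]
    return np.r_[np.c_[xy,np.full(len(xy),z0)],np.c_[xy,np.full(len(xy),z0+h)]]
def fit(label,views,z0,hull=True):
    """views: list of (mask,cam). fits x,y,yaw by IoU of silhouettes"""
    ms=[];S=4
    for m,c in views:
        m=m.astype(np.uint8)
        n,l,st,_=cv2.connectedComponentsWithStats(m); m=(l==1+np.argmax(st[1:,4])).astype(np.uint8)
        if hull:
            p=cv2.convexHull(cv2.findNonZero(m)); m=cv2.fillConvexPoly(np.zeros_like(m),p,1)
        ys,xs=np.nonzero(m); b=(max(xs.min()-15,0),max(ys.min()-15,0),xs.max()+15,ys.max()+15)
        big=cv2.resize(m[b[1]:b[3],b[0]:b[2]].astype(np.float32),None,fx=S,fy=S,interpolation=cv2.INTER_LINEAR)>.5
        ms.append((big,b,c,(xs.mean(),ys.mean())))
    def cost(p):
        e=0
        for big,b,c,_ in ms:
            v=(proj(verts(label,p[0]/100,p[1]/100,p[2],z0),c)-[b[0],b[1]]+.5)*S-.5
            r=cv2.fillConvexPoly(np.zeros(big.shape,np.uint8),cv2.convexHull((v*16).round().astype(np.int32)),1,shift=4)>0
            e+=1-(r&big).sum()/max(1,(r|big).sum())
        return e/len(ms)
    p0=onplane(ms[0][3],z0+M[label][1]*.7,ms[0][2])*100; best=None
    yaws=[0] if len(M[label][0])>4 else np.radians([0,30,60,90,120,150])
    for y0 in yaws:
        r=minimize(cost,[p0[0],p0[1],y0],method="Nelder-Mead",options=dict(initial_simplex=np.array([p0[:2].tolist()+[y0]]*4)+np.vstack([np.zeros(3),np.diag([.6,.6,.25])]),xatol=1e-3,fatol=1e-5))
        if best is None or r.fun<best.fun: best=r
    x=best.x; return x[0]/100,x[1]/100,np.degrees(x[2]),best.fun
E
python3 - <<'E'
from h import *
Z=dict(oblong_lid=0,round_lid=.018,square_lid=.034,knob_lid=.05)
C={}
for c in("scene","top"): capture(c);C[c]=cam(c)
for l in M:
    out=[]
    V=[]
    for c in C:
        t=trace(l,c)
        for d in t[:2]: print(l,c,round(d["confidence"],2),d["mask"].sum(),np.argwhere(d["mask"]).mean(0)[::-1].round() )
        if t: V.append((t[0]["mask"],C[c]))
    if l=="knob_lid": M[l]=(M[l][0],.010)
    for v in V: print("   ",np.round(fit(l,[v],Z.get(l,0)),4))
    if len(V)>1: print("  both",np.round(fit(l,V,Z.get(l,0)),4))
E
```

```text
knob_lid scene 0.71 138 [341. 192.]
knob_lid scene 0.64 508 [339. 206.]
knob_lid top 0.82 291 [215. 257.]
    [0.4341 0.1404 4.5326 0.1525]
    [ 0.4325  0.1399 14.5053  0.0581]
  both [ 0.4333  0.14   24.8358  0.1124]
square_lid scene 0.51 669 [279. 258.]
square_lid top 0.77 218 [216. 260.]
    [6.61300e-01 1.65000e-02 6.60934e+01 3.82300e-01]
    [ 0.4318  0.1412 42.4631  0.0509]
  both [6.61300e-01 1.65000e-02 6.60934e+01 6.91200e-01]
round_lid scene 0.88 376 [301. 188.]
round_lid scene 0.7 148 [339. 204.]
round_lid top 0.77 177 [220. 266.]
round_lid top 0.58 830 [272. 272.]
    [0.4187 0.0319 1.5271 0.1259]
    [ 4.317000e-01  1.345000e-01 -1.751538e+02  8.703000e-01]
  both [0.4187 0.0319 1.5271 0.5629]
oblong_lid scene 0.94 511 [339. 207.]
oblong_lid top 0.66 1013 [218. 259.]
oblong_lid top 0.17 248 [217. 259.]
    [ 0.435   0.142  18.3443  0.1048]
    [3.62100e-01 1.20700e-01 1.95405e+02 5.04800e-01]
  both [ 0.4339  0.1418 18.0062  0.3333]
mini_candle scene 0.85 289 [151. 207.]
mini_candle scene 0.65 163 [340. 203.]
mini_candle top 0.68 393 [448. 196.]
    [ 0.5611 -0.3508 28
[... 566 characters left out ...]
 9.6254 0.0628]
oblong_candle scene 0.83 1355 [229. 193.]
oblong_candle top 0.87 2238 [361. 235.]
oblong_candle top 0.2 228 [216. 260.]
    [ 4.78000e-01 -1.56500e-01  1.78862e+02  3.02000e-02]
    [ 4.753000e-01 -1.584000e-01  1.779019e+02  1.530000e-02]
  both [ 4.75400e-01 -1.57900e-01  1.78452e+02  4.01000e-02]
bottle_left scene 0.63 243 [348. 262.]
bottle_left top 0.62 223 [200. 168.]
    [ 0.6337  0.181  21.56    0.2142]
    [0.6183 0.1753 7.5074 0.2703]
  both [ 0.6272  0.181  37.2191  0.2707]
bottle_right scene 0.68 206 [201. 238.]
bottle_right top 0.52 226 [372. 166.]
    [ 0.6375 -0.1843 16.6325  0.2955]
    [ 0.6218 -0.185  10.622   0.2777]
  both [ 0.6274 -0.1902 30.683   0.2978]
```

```bash
cat >> h.py <<'E'
from scipy.spatial.transform import Rotation as Ro
def go(x,y,z,yaw):
    """yaw: world angle of tool y axis, mod 180, degrees; z down. prints deltas in tool axes"""
    s=sense();R=np.array(s["ee_rot"]);best=None
    for a in (yaw,yaw+180):
        c,sn=np.cos(np.radians(a)),np.sin(np.radians(a)); Y=np.array([c,sn,0]);Zt=np.array([0,0,-1.]);T=np.c_[np.cross(Y,Zt),Y,Zt]
        w=Ro.from_matrix(R.T@T).as_rotvec()
        if best is None or np.linalg.norm(w)<np.linalg.norm(best): best=w
    d=R.T@(np.array([x,y,z])-s["tcp_pos"])*1000
    n=max(np.linalg.norm(d)/41.7,np.degrees(np.linalg.norm(best))/7.16)
    print("go",d.round(1).tolist(),best.round(4).tolist(),"rows",round(n,1),"j1,6",s["joints"][[0,5]].round(),"t",round(s["time_s"],1),"w",round(s["gripper_width"]*87,1),"F",np.round(s["wrist_force"],1))
E
python3 -c "
from h import *
go(.545,-.35,.25,90)"
```

```text
go [-450.0, 159.1, -27.5] [0.0001, -0.0, 0.2318] rows 11.5 j1,6 [-62. -15.] t 1.2 w 87.5 F [0.5 0.2 0.9]
```

{"method": "servo_tool", "body": {
  "deltas": [
    {"tx": -20,"ty": 7,"tz": -28},
    {"tx": -450,"ty": 159,"tz": -28,"az": 0.232},
    {"tx": -450,"ty": 159,"tz": -28,"az": 0.232},
    {"tx": -450,"ty": 159,"tz": -28,"az": 0.232},
    {"tx": -450,"ty": 159,"tz": -28,"az": 0.232},
    {"tx": -450,"ty": 159,"tz": -28,"az": 0.232},
    {"tx": -450,"ty": 159,"tz": -28,"az": 0.232},
    {"tx": -450,"ty": 159,"tz": -28,"az": 0.232},
    {"tx": -450,"ty": 159,"tz": -28,"az": 0.232},
    {"tx": -450,"ty": 159,"tz": -28,"az": 0.232},
    {"tx": -450,"ty": 159,"tz": -28,"az": 0.232},
    {"tx": -450,"ty": 159,"tz": -28,"az": 0.232}
  ]
}}

```text
schema error: expected keys tx, ty, tz, ax, ay, az, claw
```

{"method": "servo_tool", "body": {
  "deltas": [
    {"tx": 0},
    {"tx": 0},
    {"tx": 0},
    {"tx": 0}
  ]
}}

```text
schema error: expected keys tx, ty, tz, ax, ay, az, claw
```

```bash
cat >> h.py <<'E'
def look(label,z0=0,save=None):
    c=cam("wrist");im=capture("wrist")
    if save: cv2.imwrite(save,im)
    for d in trace(label,"wrist")[:2]:
        m=d["mask"]; print(label,round(d["confidence"],2),m.sum(),np.argwhere(m).mean(0)[::-1].round(),np.round(fit(label,[(m,c)],z0),4))
E
python3 -c "
from h import *
go(.545,-.35,.25,90)
look('mini_candle',0,'pics/w1.png')
go(.465,-.158,.25,90)"
```

```text
go [-450.0, 159.1, -27.5] [0.0001, -0.0, 0.2318] rows 11.5 j1,6 [-62. -15.] t 1.2 w 87.5 F [0.5 0.2 0.9]
go [-416.2, 364.4, -27.4] [-0.0, 0.0, 0.2318] rows 13.3 j1,6 [-62. -15.] t 1.3 w 87.0 F [-0.1 -0.2  0.3]
```

View pics/w1.png

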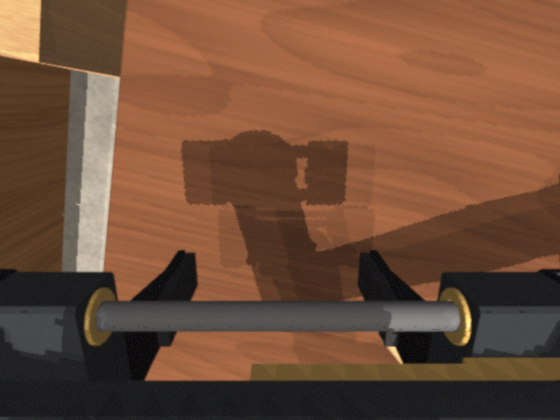

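The wrist view shows only bare table, because the move was refused (every key is required). The gripper hides the rows below about 250.

{"method": "servo_tool", "body": {
  "deltas": [
    {"tx": -20,"ty": 7,"tz": -28,"ax": 0,"ay": 0,"az": 0,"claw": 87},
    {"tx": -450,"ty": 159,"tz": -28,"ax": 0,"ay": 0,"az": 0.232,"claw": 87},
    {"tx": -450,"ty": 159,"tz": -28,"ax": 0,"ay": 0,"az": 0.232,"claw": 87},
    {"tx": -450,"ty": 159,"tz": -28,"ax": 0,"ay": 0,"az": 0.232,"claw": 87},
    {"tx": -450,"ty": 159,"tz": -28,"ax": 0,"ay": 0,"az": 0.232,"claw": 87},
    {"tx": -450,"ty": 159,"tz": -28,"ax": 0,"ay": 0,"az": 0.232,"claw": 87},
    {"tx": -450,"ty": 159,"tz": -28,"ax": 0,"ay": 0,"az": 0.232,"claw": 87},
    {"tx": -450,"ty": 159,"tz": -28,"ax": 0,"ay": 0,"az": 0.232,"claw": 87},
    {"tx": -450,"ty": 159,"tz": -28,"ax": 0,"ay": 0,"az": 0.232,"claw": 87},
    {"tx": -450,"ty": 159,"tz": -28,"ax": 0,"ay": 0,"az": 0.232,"claw": 87},
    {"tx": -450,"ty": 159,"tz": -28,"ax": 0,"ay": 0,"az": 0.232,"claw": 87},
    {"tx": -450,"ty": 159,"tz": -28,"ax": 0,"ay": 0,"az": 0.232,"claw": 87}
  ]
}}

```text
time_s: 2.3
tcp_pos: [0.5457, -0.3492, 0.2508]
ee_rot: [[-1.0, -0.0, 0.0], [-0.0, 1.0, -0.0], [-0.0, -0.0, -1.0]]
wrist_force: [0.2, -0.5, 0.2]
gripper_width: 0.997
gripper_force: 0.0
```

{"method": "servo_tool", "body": {
  "deltas": [
    {"tx": 0,"ty": 0,"tz": 0,"ax": 0,"ay": 0,"az": 0,"claw": 87},
    {"tx": 0,"ty": 0,"tz": 0,"ax": 0,"ay": 0,"az": 0,"claw": 87},
    {"tx": 0,"ty": 0,"tz": 0,"ax": 0,"ay": 0,"az": 0,"claw": 87},
    {"tx": 0,"ty": 0,"tz": 0,"ax": 0,"ay": 0,"az": 0,"claw": 87}
  ]
}}

```text
time_s: 2.63
tcp_pos: [0.5434, -0.3513, 0.2507]
ee_rot: [[-1.0, 0.001, -0.0], [0.001, 1.0, -0.0], [0.0, -0.0, -1.0]]
wrist_force: [-0.3, -0.5, 0.1]
gripper_width: 0.998
gripper_force: 0.0
```

```bash
python3 -c "
from h import *
go(.545,-.35,.25,90)
look('mini_candle',0,'pics/w1b.png')
go(.465,-.158,.25,90)"
```

```text
go [-1.6, 1.3, 0.7] [-0.0001, -0.0001, -0.0012] rows 0.1 j1,6 [-19. -71.] t 2.6 w 86.9 F [-0.3 -0.5  0.1]
mini_candle 0.98 1063 [278. 196.] [ 0.5607 -0.3508  4.3506  0.0504]
mini_candle 0.7 10490 [457. 118.] [ 0.435  -0.1343 33.6361  0.8075]
go [78.6, 193.4, 0.9] [-0.0002, 0.0003, -0.0019] rows 5.0 j1,6 [-19. -71.] t 2.7 w 87.1 F [-0.   0.5 -0.1]
```

View pics/w1b.png

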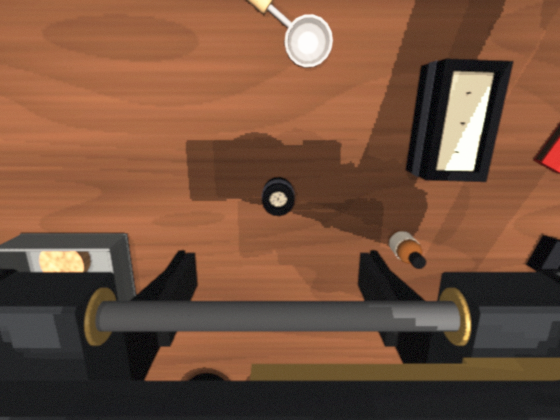

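The wrist view shows the mini candle at (278,197), the oblong candle at (460,120) and the right bottle at (408,250). The mini candle fit agrees with the fixed cameras to 1 mm.

{"method": "servo_tool", "body": {
  "deltas": [
    {"tx": 78,"ty": 193,"tz": 0,"ax": 0,"ay": 0,"az": 0,"claw": 87},
    {"tx": 78,"ty": 193,"tz": 0,"ax": 0,"ay": 0,"az": 0,"claw": 87},
    {"tx": 78,"ty": 193,"tz": 0,"ax": 0,"ay": 0,"az": 0,"claw": 87},
    {"tx": 78,"ty": 193,"tz": 0,"ax": 0,"ay": 0,"az": 0,"claw": 87},
    {"tx": 78,"ty": 193,"tz": 0,"ax": 0,"ay": 0,"az": 0,"claw": 87},
    {"tx": 78,"ty": 193,"tz": 0,"ax": 0,"ay": 0,"az": 0,"claw": 87},
    {"tx": 78,"ty": 193,"tz": 0,"ax": 0,"ay": 0,"az": 0,"claw": 87},
    {"tx": 78,"ty": 193,"tz": 0,"ax": 0,"ay": 0,"az": 0,"claw": 87},
    {"tx": 78,"ty": 193,"tz": 0,"ax": 0,"ay": 0,"az": 0,"claw": 87}
  ]
}}

```text
time_s: 3.48
tcp_pos: [0.4665, -0.1588, 0.2507]
ee_rot: [[-1.0, 0.002, 0.001], [0.002, 1.0, -0.0], [-0.001, -0.0, -1.0]]
wrist_force: [-0.4, 0.9, 0.0]
gripper_width: 1.002
gripper_force: 0.0
```

```bash
python3 -c "
from h import *
look('oblong_candle',0)
look('oblong_candle',0)
look('bottle_right',0)
go(.635,.015,.25,90)"
```

```text
oblong_candle 0.9 6612 [279. 190.] [ 4.764000e-01 -1.570000e-01  1.781946e+02  1.540000e-02]
oblong_candle 0.84 6823 [279. 190.] [ 4.761000e-01 -1.577000e-01  1.782621e+02  2.560000e-02]
bottle_right 0.71 352 [255. 292.] [ 0.5883 -0.1852 15.2402  0.5737]
go [-168.4, 173.6, 0.1] [0.0, -0.0007, -0.0016] rows 5.8 j1,6 [  0. -90.] t 3.8 w 86.5 F [ 0.1 -0.1 -0. ]
```

{"method": "servo_tool", "body": {
  "deltas": [
    {"tx": -168,"ty": 174,"tz": 0,"ax": 0,"ay": 0,"az": 0,"claw": 87},
    {"tx": -168,"ty": 174,"tz": 0,"ax": 0,"ay": 0,"az": 0,"claw": 87},
    {"tx": -168,"ty": 174,"tz": 0,"ax": 0,"ay": 0,"az": 0,"claw": 87},
    {"tx": -168,"ty": 174,"tz": 0,"ax": 0,"ay": 0,"az": 0,"claw": 87},
    {"tx": -168,"ty": 174,"tz": 0,"ax": 0,"ay": 0,"az": 0,"claw": 87},
    {"tx": -168,"ty": 174,"tz": 0,"ax": 0,"ay": 0,"az": 0,"claw": 87},
    {"tx": -168,"ty": 174,"tz": 0,"ax": 0,"ay": 0,"az": 0,"claw": 87},
    {"tx": -168,"ty": 174,"tz": 0,"ax": 0,"ay": 0,"az": 0,"claw": 87},
    {"tx": -168,"ty": 174,"tz": 0,"ax": 0,"ay": 0,"az": 0,"claw": 87},
    {"tx": -168,"ty": 174,"tz": 0,"ax": 0,"ay": 0,"az": 0,"claw": 87}
  ]
}}

```text
time_s: 4.62
tcp_pos: [0.6337, 0.0154, 0.2507]
ee_rot: [[-1.0, 0.001, -0.0], [0.001, 1.0, -0.0], [0.0, -0.0, -1.0]]
wrist_force: [0.8, 0.3, -0.8]
gripper_width: 1.0
gripper_force: 0.0
```

```bash
python3 -c "
from h import *
look('square_candle',0)
look('square_candle',0)
look('bottle_right',0)
look('bottle_left',0)
go(.57,.362,.25,90)"
```

```text
square_candle 0.88 2273 [278. 197.] [6.50200e-01 1.51000e-02 7.26517e+01 5.63000e-02]
square_candle 0.87 2233 [278. 197.] [ 6.50200e-01  1.49000e-02 -1.73919e+01  4.14000e-02]
bottle_right 0.89 1049 [100. 177.] [ 0.6259 -0.183   5.4071  0.2585]
bottle_left 0.69 901 [420. 175.] [0.6238 0.1739 5.2701 0.2833]
go [64.4, 345.9, 0.9] [0.0002, 0.0004, -0.0006] rows 8.4 j1,6 [  16. -106.] t 5.0 w 86.7 F [0.4 0.2 0. ]
```

{"method": "servo_tool", "body": {
  "deltas": [
    {"tx": 64,"ty": 346,"tz": 0,"ax": 0,"ay": 0,"az": 0,"claw": 87},
    {"tx": 64,"ty": 346,"tz": 0,"ax": 0,"ay": 0,"az": 0,"claw": 87},
    {"tx": 64,"ty": 346,"tz": 0,"ax": 0,"ay": 0,"az": 0,"claw": 87},
    {"tx": 64,"ty": 346,"tz": 0,"ax": 0,"ay": 0,"az": 0,"claw": 87},
    {"tx": 64,"ty": 346,"tz": 0,"ax": 0,"ay": 0,"az": 0,"claw": 87},
    {"tx": 64,"ty": 346,"tz": 0,"ax": 0,"ay": 0,"az": 0,"claw": 87},
    {"tx": 64,"ty": 346,"tz": 0,"ax": 0,"ay": 0,"az": 0,"claw": 87},
    {"tx": 64,"ty": 346,"tz": 0,"ax": 0,"ay": 0,"az": 0,"claw": 87},
    {"tx": 64,"ty": 346,"tz": 0,"ax": 0,"ay": 0,"az": 0,"claw": 87},
    {"tx": 64,"ty": 346,"tz": 0,"ax": 0,"ay": 0,"az": 0,"claw": 87},
    {"tx": 64,"ty": 346,"tz": 0,"ax": 0,"ay": 0,"az": 0,"claw": 87},
    {"tx": 64,"ty": 346,"tz": 0,"ax": 0,"ay": 0,"az": 0,"claw": 87}
  ]
}}

```text
time_s: 6.02
tcp_pos: [0.5705, 0.3615, 0.2505]
ee_rot: [[-1.0, 0.001, -0.0], [0.001, 1.0, -0.001], [0.0, -0.001, -1.0]]
wrist_force: [-0.5, -0.0, -0.4]
gripper_width: 1.0
gripper_force: 0.0
```

```bash
python3 -c "
from h import *
look('tumbler_candle',0)
look('tumbler_candle',0)
go(.425,.14,.25,90)"
```

```text
tumbler_candle 0.82 3632 [277. 199.] [ 0.5825  0.3614 18.2672  0.0375]
tumbler_candle 0.72 3618 [277. 198.] [0.5824 0.361  5.6628 0.0396]
go [145.4, -221.2, 0.9] [0.0002, 0.0003, -0.0021] rows 6.3 j1,6 [  46. -136.] t 6.2 w 86.7 F [-0.1 -0.4 -0.4]
```

{"method": "servo_tool", "body": {
  "deltas": [
    {"tx": 145,"ty": -221,"tz": 0,"ax": 0,"ay": 0,"az": 0,"claw": 87},
    {"tx": 145,"ty": -221,"tz": 0,"ax": 0,"ay": 0,"az": 0,"claw": 87},
    {"tx": 145,"ty": -221,"tz": 0,"ax": 0,"ay": 0,"az": 0,"claw": 87},
    {"tx": 145,"ty": -221,"tz": 0,"ax": 0,"ay": 0,"az": 0,"claw": 87},
    {"tx": 145,"ty": -221,"tz": 0,"ax": 0,"ay": 0,"az": 0,"claw": 87},
    {"tx": 145,"ty": -221,"tz": 0,"ax": 0,"ay": 0,"az": 0,"claw": 87},
    {"tx": 145,"ty": -221,"tz": 0,"ax": 0,"ay": 0,"az": 0,"claw": 87},
    {"tx": 145,"ty": -221,"tz": 0,"ax": 0,"ay": 0,"az": 0,"claw": 87},
    {"tx": 145,"ty": -221,"tz": 0,"ax": 0,"ay": 0,"az": 0,"claw": 87},
    {"tx": 145,"ty": -221,"tz": 0,"ax": 0,"ay": 0,"az": 0,"claw": 87}
  ]
}}

```text
time_s: 7.05
tcp_pos: [0.4262, 0.1418, 0.251]
ee_rot: [[-1.0, 0.001, 0.001], [0.001, 1.0, 0.001], [-0.001, 0.001, -1.0]]
wrist_force: [0.7, -0.0, -0.4]
gripper_width: 0.997
gripper_force: 0.0
```

```bash
python3 - <<'E'
from h import *
for l,z in dict(oblong_lid=0,round_lid=.018,square_lid=.034,knob_lid=.05).items(): look(l,z)
c=cam("wrist");im=capture("wrist")
big=cv2.resize(im[70:290,180:400],None,fx=2.7,fy=2.7,interpolation=cv2.INTER_CUBIC)
cv2.imwrite("pics/stack.png",big)
E
```

```text
oblong_lid 0.8 2648 [275. 177.] [3.588000e-01 1.197000e-01 1.969583e+02 3.997000e-01]
round_lid 0.8 827 [277. 175.] [  0.4313   0.1419 -15.7499   0.3792]
round_lid 0.73 2460 [183. 159.] [ 0.403   0.0347 -4.1459  0.1156]
square_lid 0.85 834 [279. 184.] [4.32500e-01 1.42100e-01 4.39559e+01 3.47000e-02]
knob_lid 0.83 939 [276. 194.] [ 0.4343  0.1407 12.8227  0.0378]
```

View pics/stack.png

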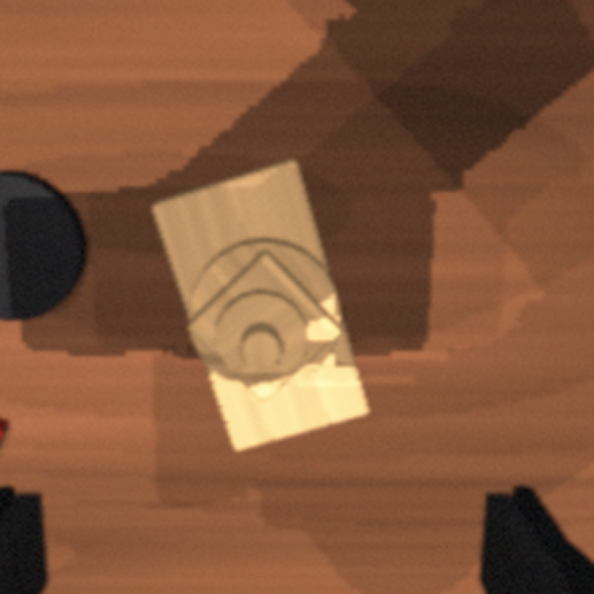

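The crop shows the pale stack: knob at crop (262,345), and the square lid turned 45° lying on the disc. Under them the oblong lid is turned about 17°. The black disc at the left edge is the look-alike and stays alone. I'll grip the knob first.

```bash
python3 -c "
from h import *
go(.434,.1405,.0635,90)"
```

```text
go [-8.7, -1.0, 186.8] [-0.0004, -0.0004, 0.0001] rows 4.5 j1,6 [  39. -129.] t 7.5 w 86.9 F [ 0.6 -0.2 -0.8]
```

{"method": "servo_tool", "body": {
  "deltas": [
    {"tx": -8.5,"ty": -1,"tz": 40,"ax": 0,"ay": 0,"az": 0,"claw": 45},
    {"tx": -8.5,"ty": -1,"tz": 80,"ax": 0,"ay": 0,"az": 0,"claw": 45},
    {"tx": -8.5,"ty": -1,"tz": 115,"ax": 0,"ay": 0,"az": 0,"claw": 45},
    {"tx": -8.5,"ty": -1,"tz": 145,"ax": 0,"ay": 0,"az": 0,"claw": 45},
    {"tx": -8.5,"ty": -1,"tz": 170,"ax": 0,"ay": 0,"az": 0,"claw": 45},
    {"tx": -8.5,"ty": -1,"tz": 180,"ax": 0,"ay": 0,"az": 0,"claw": 45},
    {"tx": -8.5,"ty": -1,"tz": 187,"ax": 0,"ay": 0,"az": 0,"claw": 45},
    {"tx": -8.5,"ty": -1,"tz": 187,"ax": 0,"ay": 0,"az": 0,"claw": 45},
    {"tx": -8.5,"ty": -1,"tz": 187,"ax": 0,"ay": 0,"az": 0,"claw": 45}
  ]
}}

```text
time_s: 8.25
tcp_pos: [0.4343, 0.1407, 0.0639]
ee_rot: [[-1.0, -0.0, 0.001], [-0.0, 1.0, 0.0], [-0.001, 0.0, -1.0]]
wrist_force: [0.2, 0.0, 0.6]
gripper_width: 0.526
gripper_force: 0.0
```

```bash
python3 - <<'E'
from h import *
go(.434,.1405,.0635,90)
a=capture("scene");cv2.imwrite("pics/s1.png",cv2.resize(a[130:250,260:420],None,fx=4,fy=4,interpolation=cv2.INTER_CUBIC))
E
```

```text
go [0.3, -0.2, 0.4] [0.0002, 0.0007, 0.0002] rows 0.0 j1,6 [  38. -128.] t 8.2 w 45.8 F [0.2 0.  0.6]
```

View pics/s1.png

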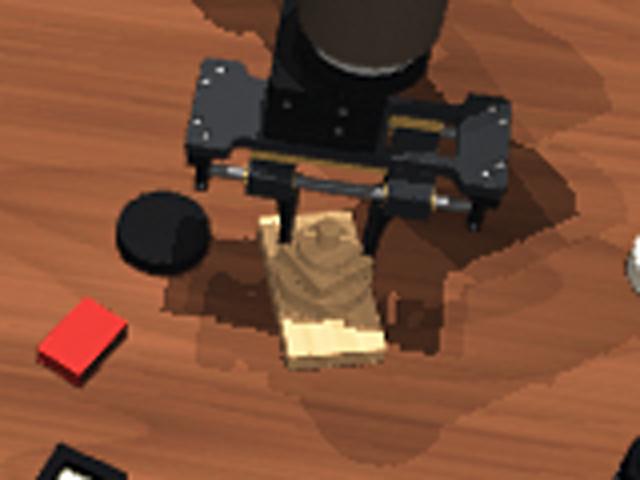

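The picture shows the fingers either side of the knob at crop (325,235), well placed to close.

{"method": "servo_tool", "body": {
  "deltas": [
    {"tx": 0,"ty": 0,"tz": 0,"ax": 0,"ay": 0,"az": 0,"claw": 0},
    {"tx": 0,"ty": 0,"tz": 0,"ax": 0,"ay": 0,"az": 0,"claw": 0},
    {"tx": 0,"ty": 0,"tz": 0,"ax": 0,"ay": 0,"az": 0,"claw": 0},
    {"tx": 0,"ty": 0,"tz": 0,"ax": 0,"ay": 0,"az": 0,"claw": 0},
    {"tx": 0,"ty": 0,"tz": 0,"ax": 0,"ay": 0,"az": 0,"claw": 0},
    {"tx": 0,"ty": 0,"tz": 0,"ax": 0,"ay": 0,"az": 0,"claw": 0},
    {"tx": 0,"ty": 0,"tz": 0,"ax": 0,"ay": 0,"az": 0,"claw": 0}
  ]
}}

```text
time_s: 8.88
tcp_pos: [0.4339, 0.1404, 0.0638]
ee_rot: [[-1.0, 0.0, 0.0], [0.0, 1.0, 0.0], [-0.0, 0.0, -1.0]]
wrist_force: [-0.6, -0.6, 2.9]
gripper_width: 0.173
gripper_force: 30.0
```

{"method": "servo_tool", "body": {
  "deltas": [
    {"tx": 0,"ty": 0,"tz": -5,"ax": 0,"ay": 0,"az": 0,"claw": 0},
    {"tx": 0,"ty": 0,"tz": -15,"ax": 0,"ay": 0,"az": 0,"claw": 0},
    {"tx": 0,"ty": 0,"tz": -35,"ax": 0,"ay": 0,"az": 0,"claw": 0},
    {"tx": 0,"ty": 0,"tz": -70,"ax": 0,"ay": 0,"az": 0,"claw": 0},
    {"tx": 0,"ty": 0,"tz": -105,"ax": 0,"ay": 0,"az": 0,"claw": 0},
    {"tx": 0,"ty": 0,"tz": -130,"ax": 0,"ay": 0,"az": 0,"claw": 0},
    {"tx": 0,"ty": 0,"tz": -136,"ax": 0,"ay": 0,"az": 0,"claw": 0},
    {"tx": 0,"ty": 0,"tz": -136,"ax": 0,"ay": 0,"az": 0,"claw": 0},
    {"tx": 0,"ty": 0,"tz": -136,"ax": 0,"ay": 0,"az": 0,"claw": 0}
  ]
}}

```text
time_s: 9.63
tcp_pos: [0.4332, 0.1401, 0.199]
ee_rot: [[-1.0, 0.001, -0.001], [0.001, 1.0, 0.0], [0.001, 0.0, -1.0]]
wrist_force: [0.1, 0.8, -0.4]
gripper_width: 0.175
gripper_force: 30.0
```

```bash
python3 - <<'E'
from h import *
go(.434,.1405,.20,90)
c=cam("wrist");im=capture("wrist");cv2.imwrite("pics/w2.png",im)
for l in("knob_lid","square_lid","round_lid"):
  for d in trace(l,"wrist"): print(l,d["confidence"],d["mask"].sum(),np.argwhere(d["mask"]).mean(0)[::-1])
go(.5607,-.3508,.20,90)
E
```

```text
go [-0.8, 0.4, -1.0] [0.0001, -0.001, -0.0006] rows 0.0 j1,6 [  38. -128.] t 9.6 w 15.2 F [ 0.1  0.8 -0.4]
knob_lid 0.81 2258 [277.47431355 260.06731621]
square_lid 0.76 2273 [279.16278047 195.39463264]
square_lid 0.35 2289 [277.48230668 259.87287025]
round_lid 0.81 1084 [279.86439114 179.07749077]
round_lid 0.64 3241 [171.17648874 160.95464363]
go [-127.8, -490.6, -1.4] [-0.002, -0.0029, -0.0003] rows 12.2 j1,6 [  38. -128.] t 9.8 w 15.0 F [-0.   0.1 -0.6]
```

View pics/w2.png

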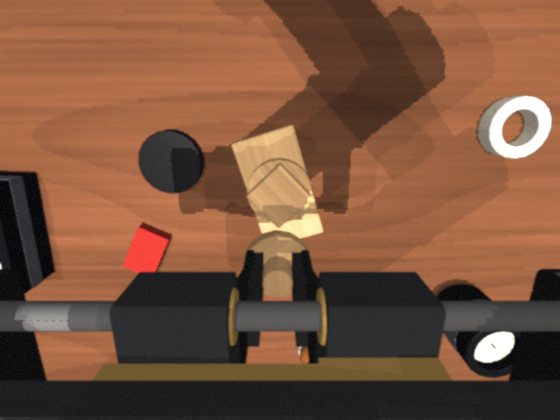

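The lid is held level between the fingers with its front arc at (277,233), and the square and round lids are undisturbed at (279,190). I'll check how it is centred in the hand.

```bash
python3 - <<'E'
from h import *
c=cam("wrist");s=sense();capture("wrist")
m=max(trace("knob_lid","wrist"),key=lambda d:d["confidence"])["mask"]
ys,xs=np.nonzero(m);print(ys.min(),xs.min(),xs.max(),[ (np.nonzero(m[r])[0][[0,-1]]).tolist() for r in range(ys.min()+1,ys.min()+14,3)])
t=s["tcp_pos"]
for dx in(-.003,0,.003):
    v=proj(verts("knob_lid",t[0]+dx,t[1],0,t[2]-.0135),c);f=cv2.fillConvexPoly(np.zeros((420,560),np.uint8),cv2.convexHull(v.round().astype(np.int32)),1)
    print(dx,v[:,1].min(),[ (np.nonzero(f[r])[0][[0,-1]]).tolist() for r in range(ys.min()+1,ys.min()+14,3)])
E
```

```text
230 249 306 [[269, 287], [261, 293], [258, 298], [254, 301], [251, 303]]
-0.003 223.2551017600314 [[256, 299], [252, 302], [250, 305], [247, 307], [246, 308]]
0 228.31224818725565 [[264, 291], [258, 297], [254, 300], [251, 303], [249, 305]]Traceback (most recent call last):
  File "<stdin>", line 8, in <module>
IndexError: index 0 is out of bounds for axis 0 with size 0
```

{"method": "servo_tool", "body": {
  "deltas": [
    {"tx": -8,"ty": -30,"tz": -1,"ax": 0,"ay": 0,"az": 0,"claw": 0},
    {"tx": -18,"ty": -70,"tz": -1,"ax": 0,"ay": 0,"az": 0,"claw": 0},
    {"tx": -28,"ty": -110,"tz": -1,"ax": 0,"ay": 0,"az": 0,"claw": 0},
    {"tx": -39,"ty": -150,"tz": -1,"ax": 0,"ay": 0,"az": 0,"claw": 0},
    {"tx": -49,"ty": -190,"tz": -1,"ax": 0,"ay": 0,"az": 0,"claw": 0},
    {"tx": -60,"ty": -230,"tz": -1,"ax": 0,"ay": 0,"az": 0,"claw": 0},
    {"tx": -70,"ty": -270,"tz": -1,"ax": 0,"ay": 0,"az": 0,"claw": 0},
    {"tx": -80,"ty": -310,"tz": -1,"ax": 0,"ay": 0,"az": 0,"claw": 0},
    {"tx": -91,"ty": -350,"tz": -1,"ax": 0,"ay": 0,"az": 0,"claw": 0},
    {"tx": -101,"ty": -390,"tz": -1,"ax": 0,"ay": 0,"az": 0,"claw": 0},
    {"tx": -112,"ty": -430,"tz": -1,"ax": 0,"ay": 0,"az": 0,"claw": 0},
    {"tx": -122,"ty": -470,"tz": -1,"ax": 0,"ay": 0,"az": 0,"claw": 0}
  ]
}}

```text
time_s: 10.93
tcp_pos: [0.5557, -0.3318, 0.1995]
ee_rot: [[-1.0, 0.0, -0.001], [0.0, 1.0, 0.0], [0.001, 0.0, -1.0]]
wrist_force: [1.4, 0.7, 0.2]
gripper_width: 0.17
gripper_force: 30.0
```

```bash
python3 - <<'E'
from h import *
go(.5607,-.3508,.0645,90)
E
```

```text
go [-5.2, -19.1, 135.0] [0.0005, -0.0015, -0.0004] rows 3.3 j1,6 [-17. -73.] t 10.9 w 14.8 F [1.4 0.7 0.2]
```

{"method": "servo_tool", "body": {
  "deltas": [
    {"tx": -4.5,"ty": -19,"tz": 0,"ax": 0,"ay": 0,"az": 0,"claw": 0},
    {"tx": -4.5,"ty": -19,"tz": 30,"ax": 0,"ay": 0,"az": 0,"claw": 0},
    {"tx": -4.5,"ty": -19,"tz": 65,"ax": 0,"ay": 0,"az": 0,"claw": 0},
    {"tx": -4.5,"ty": -19,"tz": 95,"ax": 0,"ay": 0,"az": 0,"claw": 0},
    {"tx": -4.5,"ty": -19,"tz": 115,"ax": 0,"ay": 0,"az": 0,"claw": 0},
    {"tx": -4.5,"ty": -19,"tz": 125,"ax": 0,"ay": 0,"az": 0,"claw": 0},
    {"tx": -4.5,"ty": -19,"tz": 130,"ax": 0,"ay": 0,"az": 0,"claw": 0},
    {"tx": -4.5,"ty": -19,"tz": 133,"ax": 0,"ay": 0,"az": 0,"claw": 0},
    {"tx": -4.5,"ty": -19,"tz": 133,"ax": 0,"ay": 0,"az": 0,"claw": 0},
    {"tx": -4.5,"ty": -19,"tz": 133,"ax": 0,"ay": 0,"az": 0,"claw": 0}
  ]
}}

```text
time_s: 11.77
tcp_pos: [0.5612, -0.349, 0.069]
ee_rot: [[-1.0, -0.0, 0.002], [-0.0, 1.0, -0.001], [-0.002, -0.001, -1.0]]
wrist_force: [0.1, 0.2, 0.6]
gripper_width: 0.176
gripper_force: 30.0
```

```bash
python3 - <<'E'
from h import *
go(.5597,-.3508,.0640,90)
look("mini_candle")
go(.5597,-.3508,.0640,90)
E
```

```text
go [1.5, -1.8, 5.0] [-0.0011, 0.0024, 0.0002] rows 0.1 j1,6 [-18. -72.] t 11.8 w 15.3 F [0.1 0.2 0.6]
mini_candle 0.73 1371 [274. 222.] [  0.5624  -0.3504 -13.308    0.3917]
go [1.4, -1.8, 5.2] [-0.0011, 0.0027, 0.0001] rows 0.1 j1,6 [-18. -72.] t 11.9 w 14.8 F [-0.1 -0.4 -0.3]
```

{"method": "servo_tool", "body": {
  "deltas": [
    {"tx": 1,"ty": -1,"tz": 2,"ax": 0,"ay": 0.001,"az": 0,"claw": 0},
    {"tx": 1,"ty": -1,"tz": 3,"ax": 0,"ay": 0.001,"az": 0,"claw": 0},
    {"tx": 1,"ty": -1,"tz": 4,"ax": 0,"ay": 0.001,"az": 0,"claw": 0},
    {"tx": 1,"ty": -1,"tz": 4,"ax": 0,"ay": 0.001,"az": 0,"claw": 0},
    {"tx": 1,"ty": -1,"tz": 4,"ax": 0,"ay": 0.001,"az": 0,"claw": 0}
  ]
}}

```text
time_s: 12.28
tcp_pos: [0.5593, -0.3498, 0.0639]
ee_rot: [[-1.0, 0.0, -0.001], [0.0, 1.0, -0.0], [0.001, -0.0, -1.0]]
wrist_force: [-0.6, -0.3, 1.3]
gripper_width: 0.171
gripper_force: 30.0
```

```bash
python3 - <<'E'
from h import *
go(.5597,-.3508,.0640,90)
im=capture("scene");cv2.imwrite("pics/s2.png",cv2.resize(im[150:250,90:210],None,fx=5,fy=5,interpolation=cv2.INTER_CUBIC))
go(.5597,-.3508,.0640,90)
E
```

```text
go [-0.4, -1.0, -0.1] [-0.0003, -0.0007, -0.0001] rows 0.0 j1,6 [-18. -72.] t 12.3 w 14.9 F [-0.6 -0.3  1.3]
go [-0.4, -1.0, -0.1] [-0.0003, -0.0008, -0.0001] rows 0.0 j1,6 [-18. -72.] t 12.3 w 14.9 F [-1.1 -0.4  1.9]
```

View pics/s2.png

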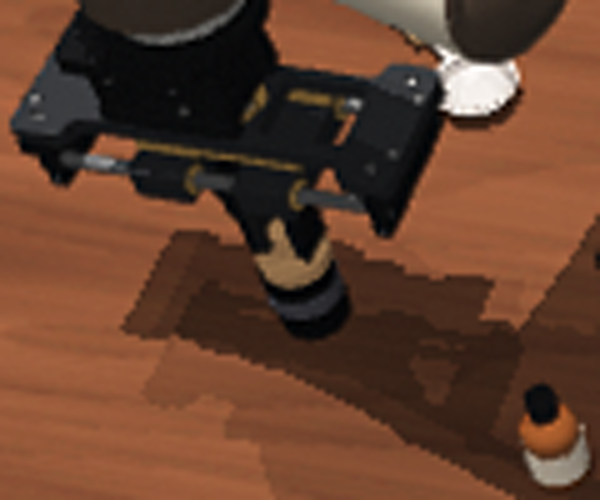

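The lid sits on the mini candle at crop (300,270) with a light contact of about 1–2 N. Releasing it now.

{"method": "servo_tool", "body": {
  "deltas": [
    {"tx": 0,"ty": -1,"tz": 0,"ax": 0,"ay": 0,"az": 0,"claw": 45},
    {"tx": 0,"ty": -1,"tz": 0,"ax": 0,"ay": 0,"az": 0,"claw": 45},
    {"tx": 0,"ty": -1,"tz": 0,"ax": 0,"ay": 0,"az": 0,"claw": 45},
    {"tx": 0,"ty": -1,"tz": 0,"ax": 0,"ay": 0,"az": 0,"claw": 45},
    {"tx": 0,"ty": -1,"tz": -20,"ax": 0,"ay": 0,"az": 0,"claw": 45},
    {"tx": 0,"ty": -1,"tz": -60,"ax": 0,"ay": 0,"az": 0,"claw": 87},
    {"tx": 0,"ty": -1,"tz": -100,"ax": 0,"ay": 0,"az": 0,"claw": 87},
    {"tx": 0,"ty": -1,"tz": -140,"ax": 0,"ay": 0,"az": 0,"claw": 87},
    {"tx": 10,"ty": -1,"tz": -180,"ax": 0,"ay": 0,"az": 0,"claw": 87},
    {"tx": 15,"ty": -1,"tz": -186,"ax": 0,"ay": 0,"az": 0,"claw": 87},
    {"tx": 15,"ty": -1,"tz": -186,"ax": 0,"ay": 0,"az": 0,"claw": 87},
    {"tx": 15,"ty": -1,"tz": -186,"ax": 0,"ay": 0,"az": 0,"claw": 87}
  ]
}}

```text
time_s: 13.33
tcp_pos: [0.5441, -0.3504, 0.2496]
ee_rot: [[-1.0, 0.001, -0.0], [0.001, 1.0, 0.001], [0.0, 0.001, -1.0]]
wrist_force: [0.1, 0.2, -0.9]
gripper_width: 0.944
gripper_force: 0.0
```

```bash
python3 - <<'E'
from h import *
look("mini_candle",0,"pics/w3.png")
look("knob_lid",.05)
look("knob_lid",.05)
go(.434,.141,.20,45)
go(.434,.141,.20,135)
E
```

```text
mini_candle 0.68 121 [277. 181.] [  0.5636  -0.3502 -41.6061   0.7183]
knob_lid 0.64 961 [277. 202.] [ 0.5597 -0.3501  5.4709  0.0306]
knob_lid 0.6 10727 [457. 119.] [ 0.4359 -0.1423 32.5353  0.8633]
knob_lid 0.66 927 [278. 202.] [ 0.5593 -0.3497  7.9055  0.0605]
go [110.1, 491.4, 48.7] [-0.0005, -0.0039, 0.7853] rows 12.1 j1,6 [-18. -72.] t 13.6 w 86.7 F [0.3 0.7 0.6]
go [110.1, 491.4, 48.7] [0.0024, -0.0031, -0.7855] rows 12.1 j1,6 [-18. -72.] t 13.6 w 86.7 F [0.3 0.7 0.6]
```

View pics/w3.png

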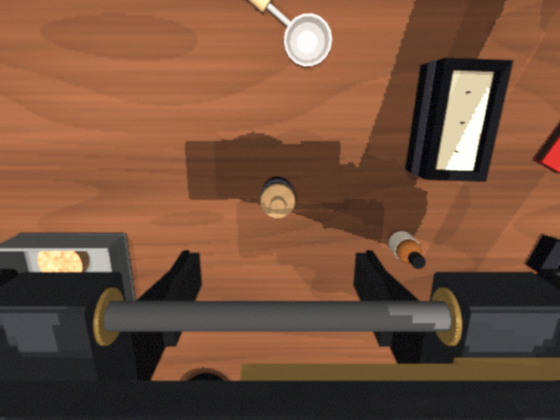

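The mini candle now wears its lid at (278,200), centred to about 1 mm, and the bottle stands. Next comes the square lid.

{"method": "servo_tool", "body": {
  "deltas": [
    {"tx": 10,"ty": 41,"tz": 4,"ax": 0,"ay": 0,"az": -0.06,"claw": 87},
    {"tx": 110,"ty": 491,"tz": 49,"ax": 0,"ay": 0,"az": -0.768,"claw": 87},
    {"tx": 110,"ty": 491,"tz": 49,"ax": 0,"ay": 0,"az": -0.768,"claw": 87},
    {"tx": 110,"ty": 491,"tz": 49,"ax": 0,"ay": 0,"az": -0.768,"claw": 87},
    {"tx": 110,"ty": 491,"tz": 49,"ax": 0,"ay": 0,"az": -0.768,"claw": 87},
    {"tx": 110,"ty": 491,"tz": 49,"ax": 0,"ay": 0,"az": -0.768,"claw": 87},
    {"tx": 110,"ty": 491,"tz": 49,"ax": 0,"ay": 0,"az": -0.768,"claw": 87},
    {"tx": 110,"ty": 491,"tz": 49,"ax": 0,"ay": 0,"az": -0.768,"claw": 87},
    {"tx": 110,"ty": 491,"tz": 49,"ax": 0,"ay": 0,"az": -0.768,"claw": 87},
    {"tx": 110,"ty": 491,"tz": 49,"ax": 0,"ay": 0,"az": -0.768,"claw": 87},
    {"tx": 110,"ty": 491,"tz": 49,"ax": 0,"ay": 0,"az": -0.768,"claw": 87},
    {"tx": 110,"ty": 491,"tz": 49,"ax": 0,"ay": 0,"az": -0.768,"claw": 87}
  ]
}}

```text
time_s: 14.63
tcp_pos: [0.4347, 0.1368, 0.2009]
ee_rot: [[-0.719, -0.695, -0.001], [-0.695, 0.719, -0.0], [0.001, 0.001, -1.0]]
wrist_force: [1.4, 0.1, 0.1]
gripper_width: 0.997
gripper_force: 0.0
```

{"method": "servo_tool", "body": {
  "deltas": [
    {"tx": 0,"ty": 0,"tz": 0,"ax": 0,"ay": 0,"az": 0,"claw": 87},
    {"tx": 0,"ty": 0,"tz": 0,"ax": 0,"ay": 0,"az": 0,"claw": 87},
    {"tx": 0,"ty": 0,"tz": 0,"ax": 0,"ay": 0,"az": 0,"claw": 87},
    {"tx": 0,"ty": 0,"tz": 0,"ax": 0,"ay": 0,"az": 0,"claw": 87}
  ]
}}

```text
time_s: 14.97
tcp_pos: [0.4358, 0.1341, 0.201]
ee_rot: [[-0.72, -0.694, -0.001], [-0.694, 0.72, -0.0], [0.001, 0.001, -1.0]]
wrist_force: [-0.3, -0.9, -0.1]
gripper_width: 1.002
gripper_force: 0.0
```

```bash
python3 - <<'E'
from h import *
look("square_lid",.034);look("square_lid",.034)
go(.4325,.142,.0365,134)
E
```

```text
square_lid 0.76 2221 [284. 198.] [4.32900e-01 1.41900e-01 4.37334e+01 3.40000e-02]
square_lid 0.37 979 [287. 183.] [ 0.4249  0.1344 39.7377  0.2141]
square_lid 0.62 2280 [284. 198.] [4.33100e-01 1.41600e-01 4.37216e+01 1.76000e-02]
go [-3.3, 8.1, 164.8] [0.0007, -0.0007, -0.0024] rows 4.0 j1,6 [ 38. -84.] t 15.2 w 86.9 F [-0.4  0.4  0.4]
```

{"method": "servo_tool", "body": {
  "deltas": [
    {"tx": -3.5,"ty": 7.5,"tz": 40,"ax": 0,"ay": 0,"az": 0,"claw": 80},
    {"tx": -3.5,"ty": 7.5,"tz": 80,"ax": 0,"ay": 0,"az": 0,"claw": 80},
    {"tx": -3.5,"ty": 7.5,"tz": 110,"ax": 0,"ay": 0,"az": 0,"claw": 80},
    {"tx": -3.5,"ty": 7.5,"tz": 135,"ax": 0,"ay": 0,"az": 0,"claw": 80},
    {"tx": -3.5,"ty": 7.5,"tz": 152,"ax": 0,"ay": 0,"az": 0,"claw": 80},
    {"tx": -3.5,"ty": 7.5,"tz": 160,"ax": 0,"ay": 0,"az": 0,"claw": 80},
    {"tx": -3.5,"ty": 7.5,"tz": 164.5,"ax": 0,"ay": 0,"az": 0,"claw": 80},
    {"tx": -3.5,"ty": 7.5,"tz": 164.5,"ax": 0,"ay": 0,"az": 0,"claw": 80},
    {"tx": -3.5,"ty": 7.5,"tz": 164.5,"ax": 0,"ay": 0,"az": 0,"claw": 80},
    {"tx": -3.5,"ty": 7.5,"tz": 164.5,"ax": 0,"ay": 0,"az": 0,"claw": 80}
  ]
}}

```text
time_s: 16.0
tcp_pos: [0.4337, 0.1433, 0.0379]
ee_rot: [[-0.719, -0.695, 0.001], [-0.695, 0.719, 0.002], [-0.002, 0.0, -1.0]]
wrist_force: [-0.5, -0.6, 0.6]
gripper_width: 0.918
gripper_force: 0.0
```

```bash
python3 - <<'E'
from h import *
go(.433,.1418,.0365,133.8)
E
```

```text
go [1.5, -0.6, 1.4] [0.0003, 0.002, 0.0033] rows 0.1 j1,6 [ 39. -85.] t 16.0 w 79.8 F [-0.5 -0.6  0.6]
```

{"method": "servo_tool", "body": {
  "deltas": [
    {"tx": 1,"ty": -0.5,"tz": 1,"ax": 0,"ay": 0.001,"az": 0.003,"claw": 80},
    {"tx": 1,"ty": -0.5,"tz": 1,"ax": 0,"ay": 0.001,"az": 0.003,"claw": 0},
    {"tx": 1,"ty": -0.5,"tz": 1,"ax": 0,"ay": 0.001,"az": 0.003,"claw": 0},
    {"tx": 1,"ty": -0.5,"tz": 1,"ax": 0,"ay": 0.001,"az": 0.003,"claw": 0},
    {"tx": 1,"ty": -0.5,"tz": 1,"ax": 0,"ay": 0.001,"az": 0.003,"claw": 0},
    {"tx": 1,"ty": -0.5,"tz": 1,"ax": 0,"ay": 0.001,"az": 0.003,"claw": 0},
    {"tx": 1,"ty": -0.5,"tz": 1,"ax": 0,"ay": 0.001,"az": 0.003,"claw": 0},
    {"tx": 1,"ty": -0.5,"tz": 1,"ax": 0,"ay": 0.001,"az": 0.003,"claw": 0},
    {"tx": 1,"ty": -0.5,"tz": 1,"ax": 0,"ay": 0.001,"az": 0.003,"claw": 0}
  ]
}}

```text
time_s: 16.75
tcp_pos: [0.4324, 0.1417, 0.0357]
ee_rot: [[-0.722, -0.692, -0.002], [-0.692, 0.722, -0.001], [0.002, 0.001, -1.0]]
wrist_force: [-1.0, 0.4, 0.4]
gripper_width: 0.523
gripper_force: 30.0
```

{"method": "servo_tool", "body": {
  "deltas": [
    {"tx": 0,"ty": 0,"tz": -5,"ax": 0,"ay": 0,"az": 0,"claw": 0},
    {"tx": 0,"ty": 0,"tz": -15,"ax": 0,"ay": 0,"az": 0,"claw": 0},
    {"tx": 0,"ty": 0,"tz": -35,"ax": 0,"ay": 0,"az": 0,"claw": 0},
    {"tx": 0,"ty": 0,"tz": -70,"ax": 0,"ay": 0,"az": 0,"claw": 0},
    {"tx": 0,"ty": 0,"tz": -105,"ax": 0,"ay": 0,"az": 0,"claw": 0},
    {"tx": 0,"ty": 0,"tz": -135,"ax": 0,"ay": 0,"az": 0,"claw": 0},
    {"tx": 0,"ty": 0,"tz": -160,"ax": 0,"ay": 0,"az": 0,"claw": 0},
    {"tx": 0,"ty": 0,"tz": -163,"ax": 0,"ay": 0,"az": 0,"claw": 0},
    {"tx": 0,"ty": 0,"tz": -163,"ax": 0,"ay": 0,"az": 0,"claw": 0}
  ]
}}

```text
time_s: 17.5
tcp_pos: [0.4333, 0.1424, 0.2007]
ee_rot: [[-0.722, -0.692, 0.002], [-0.692, 0.722, 0.002], [-0.003, 0.0, -1.0]]
wrist_force: [0.3, -0.3, -1.0]
gripper_width: 0.525
gripper_force: 30.0
```

```bash
cat >> h.py <<'E'
def held(label,tipup,yaw=0,save=None):
    """tool-x offset of held lid seen by its front (tool +x) edge: compare mask's top row; tipup: tip height above lid underside"""
    c=cam("wrist");s=sense();im=capture("wrist");t=s["tcp_pos"];X=s["ee_rot"][:,0]
    if save: cv2.imwrite(save,im)
    best=None
    a=np.arctan2(X[1],X[0])
    for d in trace(label,"wrist"):
        m=d["mask"];ys,xs=np.nonzero(m);print(label,round(d["confidence"],2),m.sum(),"top",ys.min(),"cols",xs.min(),xs.max(),"c",xs.mean().round(),ys.mean().round())
    print("pred rows",[(o,proj(verts(label,t[0]+X[0]*o/1000,t[1]+X[1]*o/1000,a+yaw,t[2]-tipup),c)[:,1].min().round(1)) for o in(-4,0,4)])
E
python3 - <<'E'
from h import *
held("square_lid",.003,0,"pics/w4.png")
look("round_lid",.018)
go(.6502,.015,.20,162.5)
E
```

```text
square_lid 0.93 6499 top 230 cols 231 325 c 277.0 265.0
pred rows [(-4, np.float64(234.7)), (0, np.float64(227.6)), (4, np.float64(220.4))]
round_lid 0.88 3899 [212.  90.] [0.4035 0.0328 6.2318 0.0977]
round_lid 0.72 3302 [277. 192.] [0.4317 0.1422 5.9233 0.0238]
go [-70.2, -242.3, -3.4] [0.0026, -0.0045, -0.5008] rows 6.1 j1,6 [ 39. -85.] t 17.7 w 45.6 F [-0.6  0.8  0.3]
```

View pics/w4.png

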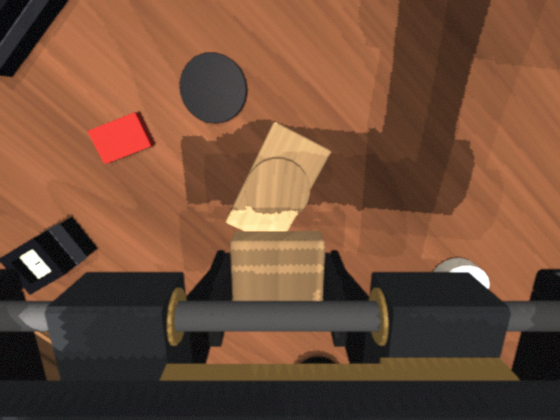

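The square lid is held flat and square in the fingers at (277,265). The round lid still lies on the oblong lid at (277,190), clear of the black look-alike at (212,88).

{"method": "servo_tool", "body": {
  "deltas": [
    {"tx": -7,"ty": -24,"tz": 0,"ax": 0,"ay": 0,"az": -0.05,"claw": 0},
    {"tx": -17,"ty": -60,"tz": 0,"ax": 0,"ay": 0,"az": -0.14,"claw": 0},
    {"tx": -28,"ty": -97,"tz": 0,"ax": 0,"ay": 0,"az": -0.23,"claw": 0},
    {"tx": -39,"ty": -135,"tz": 0,"ax": 0,"ay": 0,"az": -0.32,"claw": 0},
    {"tx": -50,"ty": -172,"tz": 0,"ax": 0,"ay": 0,"az": -0.41,"claw": 0},
    {"tx": -60,"ty": -208,"tz": 0,"ax": 0,"ay": 0,"az": -0.5,"claw": 0},
    {"tx": -67,"ty": -230,"tz": 0,"ax": 0,"ay": 0,"az": -0.5,"claw": 0},
    {"tx": -70,"ty": -242,"tz": 0,"ax": 0,"ay": 0,"az": -0.5,"claw": 0},
    {"tx": -70,"ty": -242,"tz": 0,"ax": 0,"ay": 0,"az": -0.5,"claw": 0},
    {"tx": -70,"ty": -242,"tz": 0,"ax": 0,"ay": 0,"az": -0.5,"claw": 0},
    {"tx": -70,"ty": -242,"tz": 0,"ax": 0,"ay": 0,"az": -0.5,"claw": 0}
  ]
}}

```text
time_s: 18.62
tcp_pos: [0.6498, 0.0159, 0.1971]
ee_rot: [[-0.301, -0.954, -0.004], [-0.954, 0.301, -0.001], [0.002, 0.004, -1.0]]
wrist_force: [-0.6, 1.0, -0.7]
gripper_width: 0.522
gripper_force: 30.0
```

```bash
python3 - <<'E'
from h import *
go(.6500,.0143,.071,162.5)
E
```

```text
go [1.1, -1.2, 126.1] [0.0039, -0.0024, -0.0004] rows 3.0 j1,6 [ 16. -33.] t 18.6 w 45.4 F [-0.6  1.  -0.7]
```

{"method": "servo_tool", "body": {
  "deltas": [
    {"tx": 1,"ty": -1,"tz": 30,"ax": 0.003,"ay": -0.001,"az": 0,"claw": 0},
    {"tx": 1,"ty": -1,"tz": 65,"ax": 0.003,"ay": -0.001,"az": 0,"claw": 0},
    {"tx": 1,"ty": -1,"tz": 95,"ax": 0.003,"ay": -0.001,"az": 0,"claw": 0},
    {"tx": 1,"ty": -1,"tz": 112,"ax": 0.003,"ay": -0.001,"az": 0,"claw": 0},
    {"tx": 1,"ty": -1,"tz": 122,"ax": 0.003,"ay": -0.001,"az": 0,"claw": 0},
    {"tx": 1,"ty": -1,"tz": 126,"ax": 0.003,"ay": -0.001,"az": 0,"claw": 0},
    {"tx": 1,"ty": -1,"tz": 126,"ax": 0.003,"ay": -0.001,"az": 0,"claw": 0},
    {"tx": 1,"ty": -1,"tz": 126,"ax": 0.003,"ay": -0.001,"az": 0,"claw": 0},
    {"tx": 1,"ty": -1,"tz": 126,"ax": 0.003,"ay": -0.001,"az": 0,"claw": 0}
  ]
}}

```text
time_s: 19.37
tcp_pos: [0.6523, 0.0148, 0.0743]
ee_rot: [[-0.301, -0.954, 0.005], [-0.954, 0.301, -0.0], [-0.001, -0.005, -1.0]]
wrist_force: [0.3, -0.2, -0.3]
gripper_width: 0.526
gripper_force: 30.0
```

```bash
python3 - <<'E'
from h import *
go(.6500,.0143,.068,162.5)
E
```

```text
go [1.1, 2.1, 6.3] [-0.0046, 0.0014, 0.0] rows 0.2 j1,6 [ 16. -33.] t 19.4 w 45.8 F [ 0.3 -0.2 -0.3]
```

{"method": "servo_tool", "body": {
  "deltas": [
    {"tx": 0.5,"ty": 1,"tz": 2,"ax": -0.002,"ay": 0,"az": 0,"claw": 0},
    {"tx": 0.5,"ty": 1,"tz": 3,"ax": -0.002,"ay": 0,"az": 0,"claw": 0},
    {"tx": 0.5,"ty": 1,"tz": 3,"ax": -0.002,"ay": 0,"az": 0,"claw": 0},
    {"tx": 0.5,"ty": 1,"tz": 3,"ax": -0.002,"ay": 0,"az": 0,"claw": 0},
    {"tx": 0.5,"ty": 1,"tz": 3,"ax": -0.002,"ay": 0,"az": 0,"claw": 0}
  ]
}}

```text
time_s: 19.78
tcp_pos: [0.6502, 0.0141, 0.0696]
ee_rot: [[-0.301, -0.954, -0.0], [-0.954, 0.301, -0.0], [0.0, 0.0, -1.0]]
wrist_force: [-0.1, -1.0, -0.2]
gripper_width: 0.528
gripper_force: 30.0
```

```bash
python3 - <<'E'
from h import *
for i in range(4):
    go(.6500,.0143,.068,162.5); capture("scene")
E
```

```text
go [-0.1, 0.2, 1.6] [0.0002, -0.0001, -0.0006] rows 0.0 j1,6 [ 15. -33.] t 19.8 w 45.9 F [-0.1 -1.  -0.2]
go [-0.1, 0.2, 1.5] [0.0002, -0.0001, -0.0006] rows 0.0 j1,6 [ 15. -33.] t 19.8 w 45.7 F [0.1 0.1 0.4]
go [-0.1, 0.2, 1.5] [0.0004, -0.0002, -0.0007] rows 0.0 j1,6 [ 15. -33.] t 19.9 w 45.2 F [-0.4 -0.3 -0.4]
go [-0.1, 0.2, 1.5] [0.0004, -0.0002, -0.0006] rows 0.0 j1,6 [ 15. -33.] t 19.9 w 45.6 F [-0.1 -0.6 -0. ]
```

{"method": "servo_tool", "body": {
  "deltas": [
    {"tx": 0,"ty": 0,"tz": 1,"ax": 0,"ay": 0,"az": 0,"claw": 0},
    {"tx": 0,"ty": 0,"tz": 2,"ax": 0,"ay": 0,"az": 0,"claw": 0},
    {"tx": 0,"ty": 0,"tz": 2,"ax": 0,"ay": 0,"az": 0,"claw": 0},
    {"tx": 0,"ty": 0,"tz": 2,"ax": 0,"ay": 0,"az": 0,"claw": 0}
  ]
}}

```text
time_s: 20.32
tcp_pos: [0.65, 0.0141, 0.0672]
ee_rot: [[-0.301, -0.954, -0.001], [-0.954, 0.301, -0.0], [0.0, 0.001, -1.0]]
wrist_force: [0.1, 1.0, 0.2]
gripper_width: 0.528
gripper_force: 30.0
```

```bash
python3 - <<'E'
from h import *
go(.6500,.0143,.067,162.5); capture("scene")
go(.6500,.0143,.067,162.5)
E
```

```text
go [-0.2, 0.1, 0.2] [0.0007, -0.0003, -0.0006] rows 0.0 j1,6 [ 15. -33.] t 20.3 w 45.9 F [0.1 1.  0.2]
go [-0.1, 0.1, 0.3] [0.0006, -0.0003, -0.0005] rows 0.0 j1,6 [ 15. -33.] t 20.4 w 45.5 F [-0.8  0.6  0.3]
```

Down another 0.8 mm until contact, then release.

{"method": "servo_tool", "body": {
  "deltas": [
    {"tx": 0,"ty": 0,"tz": 0.8,"ax": 0,"ay": 0,"az": 0,"claw": 0},
    {"tx": 0,"ty": 0,"tz": 0.8,"ax": 0,"ay": 0,"az": 0,"claw": 0}
  ]
}}

```text
time_s: 20.53
tcp_pos: [0.6503, 0.0142, 0.0668]
ee_rot: [[-0.301, -0.954, -0.0], [-0.954, 0.301, -0.0], [0.0, 0.0, -1.0]]
wrist_force: [0.9, 0.0, 0.5]
gripper_width: 0.522
gripper_force: 30.0
```

{"method": "servo_tool", "body": {
  "deltas": [
    {"tx": 0,"ty": 0,"tz": 0,"ax": 0,"ay": 0,"az": 0,"claw": 65},
    {"tx": 0,"ty": 0,"tz": 0,"ax": 0,"ay": 0,"az": 0,"claw": 65},
    {"tx": 0,"ty": 0,"tz": 0,"ax": 0,"ay": 0,"az": 0,"claw": 65},
    {"tx": 0,"ty": 0,"tz": 0,"ax": 0,"ay": 0,"az": 0,"claw": 65},
    {"tx": 0,"ty": 0,"tz": -20,"ax": 0,"ay": 0,"az": 0,"claw": 65},
    {"tx": 0,"ty": 0,"tz": -60,"ax": 0,"ay": 0,"az": 0,"claw": 87},
    {"tx": 0,"ty": 0,"tz": -100,"ax": 0,"ay": 0,"az": 0,"claw": 87},
    {"tx": 0,"ty": 0,"tz": -140,"ax": 0,"ay": 0,"az": 0,"claw": 87},
    {"tx": 0,"ty": 0,"tz": -175,"ax": 0,"ay": 0,"az": 0,"claw": 87},
    {"tx": 0,"ty": 0,"tz": -180,"ax": 0,"ay": 0,"az": 0,"claw": 87},
    {"tx": 0,"ty": 0,"tz": -180,"ax": 0,"ay": 0,"az": 0,"claw": 87},
    {"tx": 0,"ty": 0,"tz": -180,"ax": 0,"ay": 0,"az": 0,"claw": 87}
  ]
}}

```text
time_s: 21.53
tcp_pos: [0.6497, 0.0143, 0.2462]
ee_rot: [[-0.302, -0.953, -0.001], [-0.953, 0.302, 0.001], [-0.0, 0.001, -1.0]]
wrist_force: [-0.4, -0.3, -0.6]
gripper_width: 0.998
gripper_force: 0.0
```

```bash
python3 - <<'E'
from h import *
look("square_lid",.065)
look("square_lid",.065)
look("square_candle",0)
im=capture("wrist");cv2.imwrite("pics/w5.png",cv2.resize(im[120:280,190:370],None,fx=3.3,fy=3.3,interpolation=cv2.INTER_CUBIC))
go(.432,.142,.20,135)
E
```

```text
square_lid 0.86 2084 [277. 191.] [6.49400e-01 1.49000e-02 7.34217e+01 2.85000e-02]
square_lid 0.86 2081 [276. 192.] [6.49200e-01 1.52000e-02 7.25547e+01 4.25000e-02]
square_candle 0.8 425 [276. 164.] [6.48800e-01 1.41000e-02 7.62668e+01 5.94600e-01]
go [-56.4, 246.2, 45.9] [0.0019, -0.0018, 0.4794] rows 6.2 j1,6 [ 15. -33.] t 21.9 w 87.0 F [-0.1  0.9  0.2]
```

View pics/w5.png

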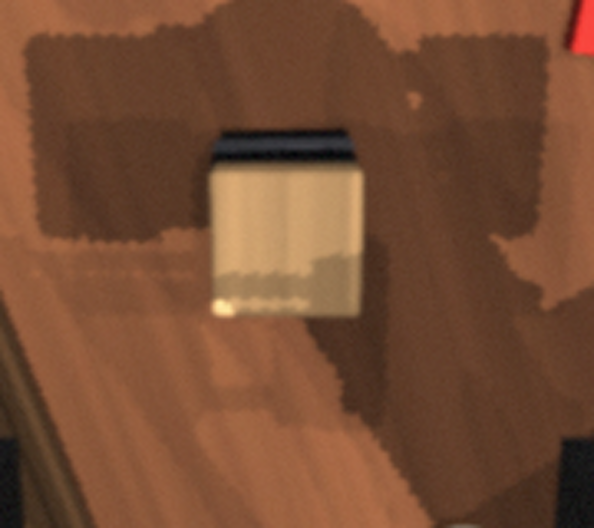

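The square lid covers the candle squarely at crop (286,240), within 1 mm and 1°. Next comes the round lid, at yaw 107 across the oblong's width.

```bash
python3 -c "
from h import *
go(.432,.142,.18,107)"
```

```text
go [-56.4, 246.1, 65.9] [0.0014, -0.0023, 0.9681] rows 7.7 j1,6 [ 15. -33.] t 21.9 w 87.0 F [-0.1  0.9  0.2]
```

{"method": "servo_tool", "body": {
  "deltas": [
    {"tx": -8,"ty": 35,"tz": 9,"ax": 0,"ay": 0,"az": 0.12,"claw": 87},
    {"tx": -56,"ty": 246,"tz": 66,"ax": 0,"ay": 0,"az": 0.968,"claw": 87},
    {"tx": -56,"ty": 246,"tz": 66,"ax": 0,"ay": 0,"az": 0.968,"claw": 87},
    {"tx": -56,"ty": 246,"tz": 66,"ax": 0,"ay": 0,"az": 0.968,"claw": 87},
    {"tx": -56,"ty": 246,"tz": 66,"ax": 0,"ay": 0,"az": 0.968,"claw": 87},
    {"tx": -56,"ty": 246,"tz": 66,"ax": 0,"ay": 0,"az": 0.968,"claw": 87},
    {"tx": -56,"ty": 246,"tz": 66,"ax": 0,"ay": 0,"az": 0.968,"claw": 87},
    {"tx": -56,"ty": 246,"tz": 66,"ax": 0,"ay": 0,"az": 0.968,"claw": 87},
    {"tx": -56,"ty": 246,"tz": 66,"ax": 0,"ay": 0,"az": 0.968,"claw": 87},
    {"tx": -56,"ty": 246,"tz": 66,"ax": 0,"ay": 0,"az": 0.968,"claw": 87},
    {"tx": -56,"ty": 246,"tz": 66,"ax": 0,"ay": 0,"az": 0.968,"claw": 87},
    {"tx": -56,"ty": 246,"tz": 66,"ax": 0,"ay": 0,"az": 0.968,"claw": 87}
  ]
}}

```text
time_s: 22.88
tcp_pos: [0.4331, 0.1415, 0.1808]
ee_rot: [[-0.956, -0.293, -0.0], [-0.293, 0.956, 0.0], [0.0, 0.0, -1.0]]
wrist_force: [-1.0, 0.3, -0.0]
gripper_width: 0.998
gripper_force: 0.0
```

```bash
python3 - <<'E'
from h import *
for i in range(2): look("round_lid",.018)
c=cam("wrist");capture("wrist");ms=[d["mask"] for l in("round_lid","oblong_lid") for d in trace(l,"wrist") if np.hypot(*(np.argwhere(d["mask"]).mean(0)-[195,278]))<45]
print([m.sum() for m in ms]);print("union oblong",fit("oblong_lid",[(np.any(ms,0),c)],0))
go(.432,.142,.021,107)
E
```

```text
round_lid 0.81 3943 [174. 131.] [ 0.4029  0.0352 16.7815  0.1183]
round_lid 0.57 3754 [278. 194.] [ 0.4314  0.1422 -0.5023  0.0287]
round_lid 0.89 3757 [278. 195.] [0.4315 0.142  0.0115 0.0171]
[np.int64(3632), np.int64(3988)]
union oblong (np.float64(0.43315147387367614), np.float64(0.14189228789530614), np.float64(17.214833456615423), np.float64(0.026363063346990234))
go [0.3, 0.6, 159.7] [0.0001, -0.0006, -0.0001] rows 3.8 j1,6 [  39. -112.] t 23.2 w 86.8 F [0.6 0.8 0.3]
```

{"method": "servo_tool", "body": {
  "deltas": [
    {"tx": 1,"ty": 0.5,"tz": 40,"ax": 0,"ay": 0,"az": 0,"claw": 87},
    {"tx": 1,"ty": 0.5,"tz": 80,"ax": 0,"ay": 0,"az": 0,"claw": 87},
    {"tx": 1,"ty": 0.5,"tz": 110,"ax": 0,"ay": 0,"az": 0,"claw": 87},
    {"tx": 1,"ty": 0.5,"tz": 135,"ax": 0,"ay": 0,"az": 0,"claw": 87},
    {"tx": 1,"ty": 0.5,"tz": 150,"ax": 0,"ay": 0,"az": 0,"claw": 87},
    {"tx": 1,"ty": 0.5,"tz": 156,"ax": 0,"ay": 0,"az": 0,"claw": 87},
    {"tx": 1,"ty": 0.5,"tz": 159,"ax": 0,"ay": 0,"az": 0,"claw": 87},
    {"tx": 1,"ty": 0.5,"tz": 159,"ax": 0,"ay": 0,"az": 0,"claw": 87},
    {"tx": 1,"ty": 0.5,"tz": 159,"ax": 0,"ay": 0,"az": 0,"claw": 87},
    {"tx": 1,"ty": 0.5,"tz": 159,"ax": 0,"ay": 0,"az": 0,"claw": 87}
  ]
}}

```text
time_s: 24.07
tcp_pos: [0.432, 0.1425, 0.0229]
ee_rot: [[-0.956, -0.293, 0.002], [-0.293, 0.956, 0.002], [-0.002, 0.001, -1.0]]
wrist_force: [-0.0, 1.1, 0.2]
gripper_width: 1.001
gripper_force: 0.0
```

```bash
python3 - <<'E'
from h import *
go(.4314,.1421,.0205,107)
E
```

```text
go [0.7, -0.1, 2.4] [0.001, 0.0021, 0.0003] rows 0.1 j1,6 [  39. -112.] t 24.1 w 87.1 F [-0.   1.1  0.2]
```

{"method": "servo_tool", "body": {
  "deltas": [
    {"tx": 0.5,"ty": 0,"tz": 1,"ax": 0,"ay": 0.001,"az": 0,"claw": 87},
    {"tx": 0.5,"ty": 0,"tz": 1,"ax": 0,"ay": 0.001,"az": 0,"claw": 0},
    {"tx": 0.5,"ty": 0,"tz": 1,"ax": 0,"ay": 0.001,"az": 0,"claw": 0},
    {"tx": 0.5,"ty": 0,"tz": 1,"ax": 0,"ay": 0.001,"az": 0,"claw": 0},
    {"tx": 0.5,"ty": 0,"tz": 1,"ax": 0,"ay": 0.001,"az": 0,"claw": 0},
    {"tx": 0.5,"ty": 0,"tz": 1,"ax": 0,"ay": 0.001,"az": 0,"claw": 0},
    {"tx": 0.5,"ty": 0,"tz": 1,"ax": 0,"ay": 0.001,"az": 0,"claw": 0}
  ]
}}

```text
time_s: 24.65
tcp_pos: [0.4308, 0.1418, 0.0208]
ee_rot: [[-0.956, -0.292, -0.001], [-0.292, 0.956, -0.0], [0.001, 0.0, -1.0]]
wrist_force: [-0.5, 0.3, 2.0]
gripper_width: 0.748
gripper_force: 30.0
```

{"method": "servo_tool", "body": {
  "deltas": [
    {"tx": 0,"ty": 0,"tz": -5,"ax": 0,"ay": 0,"az": 0,"claw": 0},
    {"tx": 0,"ty": 0,"tz": -15,"ax": 0,"ay": 0,"az": 0,"claw": 0},
    {"tx": 0,"ty": 0,"tz": -35,"ax": 0,"ay": 0,"az": 0,"claw": 0},
    {"tx": 0,"ty": 0,"tz": -70,"ax": 0,"ay": 0,"az": 0,"claw": 0},
    {"tx": 0,"ty": 0,"tz": -105,"ax": 0,"ay": 0,"az": 0,"claw": 0},
    {"tx": 0,"ty": 0,"tz": -135,"ax": 0,"ay": 0,"az": 0,"claw": 0},
    {"tx": 0,"ty": 0,"tz": -165,"ax": 0,"ay": 0,"az": 0,"claw": 0},
    {"tx": 0,"ty": 0,"tz": -178,"ax": 0,"ay": 0,"az": 0,"claw": 0},
    {"tx": 0,"ty": 0,"tz": -178,"ax": 0,"ay": 0,"az": 0,"claw": 0},
    {"tx": 0,"ty": 0,"tz": -178,"ax": 0,"ay": 0,"az": 0,"claw": 0}
  ]
}}

```text
time_s: 25.48
tcp_pos: [0.4308, 0.1418, 0.1992]
ee_rot: [[-0.956, -0.292, -0.001], [-0.292, 0.956, 0.001], [0.0, 0.001, -1.0]]
wrist_force: [-1.1, -0.3, -0.5]
gripper_width: 0.751
gripper_force: 30.0
```

```bash
python3 - <<'E'
from h import *
held("round_lid",.003)
look("oblong_lid",0);look("oblong_lid",0)
go(.5824,.3613,.20,107)
E
```

```text
round_lid 0.96 9708 top 214 cols 213 342 c 277.0 264.0
round_lid 0.69 3524 top 99 cols 145 212 c 179.0 132.0
pred rows [(-4, np.float64(217.2)), (0, np.float64(209.9)), (4, np.float64(202.4))]
oblong_lid 0.56 5172 [277. 175.] [ 0.4332  0.1419 17.1268  0.1565]
oblong_lid 0.6 5188 [277. 174.] [ 0.4327  0.142  17.2094  0.1482]
go [-209.5, 165.9, -3.4] [-0.0008, -0.004, 0.0] rows 6.4 j1,6 [  39. -112.] t 25.8 w 65.4 F [ 0.5 -0.7 -0.3]
```

{"method": "servo_tool", "body": {
  "deltas": [
    {"tx": -24,"ty": 19,"tz": -1,"ax": 0,"ay": 0,"az": 0,"claw": 0},
    {"tx": -52,"ty": 41,"tz": -1,"ax": 0,"ay": 0,"az": 0,"claw": 0},
    {"tx": -80,"ty": 63,"tz": -1,"ax": 0,"ay": 0,"az": 0,"claw": 0},
    {"tx": -108,"ty": 85,"tz": -1,"ax": 0,"ay": 0,"az": 0,"claw": 0},
    {"tx": -136,"ty": 107,"tz": -1,"ax": 0,"ay": 0,"az": 0,"claw": 0},
    {"tx": -164,"ty": 129,"tz": -1,"ax": 0,"ay": 0,"az": 0,"claw": 0},
    {"tx": -188,"ty": 149,"tz": -1,"ax": 0,"ay": 0,"az": 0,"claw": 0},
    {"tx": -203,"ty": 161,"tz": -1,"ax": 0,"ay": 0,"az": 0,"claw": 0},
    {"tx": -208.5,"ty": 166,"tz": 20,"ax": 0,"ay": 0,"az": 0,"claw": 0},
    {"tx": -208.5,"ty": 166,"tz": 50,"ax": 0,"ay": 0,"az": 0,"claw": 0},
    {"tx": -208.5,"ty": 166,"tz": 75,"ax": 0,"ay": 0,"az": 0,"claw": 0},
    {"tx": -208.5,"ty": 166,"tz": 90,"ax": 0,"ay": 0,"az": 0,"claw": 0}
  ]
}}

```text
time_s: 26.78
tcp_pos: [0.58, 0.3604, 0.1033]
ee_rot: [[-0.956, -0.292, -0.007], [-0.292, 0.956, -0.005], [0.008, -0.002, -1.0]]
wrist_force: [0.2, -0.4, -0.4]
gripper_width: 0.753
gripper_force: 30.0
```

{"method": "servo_tool", "body": {
  "deltas": [
    {"tx": 0,"ty": 0,"tz": 8,"ax": 0,"ay": 0,"az": 0,"claw": 0},
    {"tx": 0,"ty": 0,"tz": 14,"ax": 0,"ay": 0,"az": 0,"claw": 0},
    {"tx": 0,"ty": 0,"tz": 17,"ax": 0,"ay": 0,"az": 0,"claw": 0},
    {"tx": 0,"ty": 0,"tz": 17,"ax": 0,"ay": 0,"az": 0,"claw": 0},
    {"tx": 0,"ty": 0,"tz": 17,"ax": 0,"ay": 0,"az": 0,"claw": 0},
    {"tx": 0,"ty": 0,"tz": 17,"ax": 0,"ay": 0,"az": 0,"claw": 0}
  ]
}}

```text
time_s: 27.28
tcp_pos: [0.5823, 0.3619, 0.0928]
ee_rot: [[-0.956, -0.293, 0.0], [-0.293, 0.956, 0.001], [-0.001, 0.001, -1.0]]
wrist_force: [0.5, 0.6, -0.8]
gripper_width: 0.752
gripper_force: 30.0
```

```bash
python3 - <<'E'
from h import *
go(.5813,.3610,.088,107);capture("top")
go(.5813,.3610,.088,107)
E
```

```text
go [1.2, -0.6, 4.8] [0.001, 0.0008, 0.0002] rows 0.1 j1,6 [  45. -118.] t 27.3 w 65.4 F [ 0.5  0.6 -0.8]
go [1.2, -0.6, 4.8] [0.0011, 0.0007, 0.0002] rows 0.1 j1,6 [  45. -118.] t 27.3 w 65.1 F [ 0.3 -0.  -0.6]
```

{"method": "servo_tool", "body": {
  "deltas": [
    {"tx": 1,"ty": -0.5,"tz": 2,"ax": 0,"ay": 0,"az": 0,"claw": 0},
    {"tx": 1,"ty": -0.5,"tz": 3.5,"ax": 0,"ay": 0,"az": 0,"claw": 0},
    {"tx": 1,"ty": -0.5,"tz": 4.5,"ax": 0,"ay": 0,"az": 0,"claw": 0},
    {"tx": 1,"ty": -0.5,"tz": 4.5,"ax": 0,"ay": 0,"az": 0,"claw": 0},
    {"tx": 1,"ty": -0.5,"tz": 4.5,"ax": 0,"ay": 0,"az": 0,"claw": 0}
  ]
}}

```text
time_s: 27.75
tcp_pos: [0.5811, 0.3608, 0.0879]
ee_rot: [[-0.956, -0.293, -0.001], [-0.293, 0.956, -0.0], [0.001, 0.0, -1.0]]
wrist_force: [-1.1, -0.1, 5.3]
gripper_width: 0.748
gripper_force: 30.0
```

```bash
python3 - <<'E'
from h import *
go(.5813,.3610,.088,107);capture("top")
go(.5813,.3610,.088,107)
E
```

```text
go [-0.3, 0.1, -0.1] [0.0002, -0.0005, 0.0005] rows 0.0 j1,6 [  45. -118.] t 27.8 w 65.1 F [-1.1 -0.1  5.3]
go [-0.2, 0.1, -0.1] [0.0002, -0.0005, 0.0004] rows 0.0 j1,6 [  45. -118.] t 27.8 w 65.3 F [-1.6 -2.   4.9]
```

{"method": "servo_tool", "body": {
  "deltas": [
    {"tx": 0,"ty": 0,"tz": -0.3,"ax": 0,"ay": 0,"az": 0,"claw": 87},
    {"tx": 0,"ty": 0,"tz": -0.3,"ax": 0,"ay": 0,"az": 0,"claw": 87},
    {"tx": 0,"ty": 0,"tz": -0.3,"ax": 0,"ay": 0,"az": 0,"claw": 87},
    {"tx": 0,"ty": 0,"tz": -0.3,"ax": 0,"ay": 0,"az": 0,"claw": 87},
    {"tx": 0,"ty": 0,"tz": -0.3,"ax": 0,"ay": 0,"az": 0,"claw": 87},
    {"tx": 0,"ty": 0,"tz": -20,"ax": 0,"ay": 0,"az": 0,"claw": 87},
    {"tx": 0,"ty": 0,"tz": -60,"ax": 0,"ay": 0,"az": 0,"claw": 87},
    {"tx": 0,"ty": 0,"tz": -100,"ax": 0,"ay": 0,"az": 0,"claw": 87},
    {"tx": 5,"ty": 0,"tz": -140,"ax": 0,"ay": 0,"az": 0,"claw": 87},
    {"tx": 10,"ty": 0,"tz": -160,"ax": 0,"ay": 0,"az": 0,"claw": 87},
    {"tx": 10,"ty": 0,"tz": -160,"ax": 0,"ay": 0,"az": 0,"claw": 87},
    {"tx": 10,"ty": 0,"tz": -160,"ax": 0,"ay": 0,"az": 0,"claw": 87}
  ]
}}

```text
time_s: 28.8
tcp_pos: [0.5717, 0.3583, 0.2488]
ee_rot: [[-0.956, -0.293, 0.001], [-0.293, 0.956, 0.003], [-0.002, 0.002, -1.0]]
wrist_force: [0.7, 0.1, -0.2]
gripper_width: 1.0
gripper_force: 0.0
```

```bash
python3 - <<'E'
from h import *
look("round_lid",.085);look("round_lid",.085)
im=capture("wrist");cv2.imwrite("pics/w6.png",cv2.resize(im[110:290,180:380],None,fx=3,fy=3,interpolation=cv2.INTER_CUBIC))
go(.4328,.142,.18,107.2)
E
```

```text
round_lid 0.57 3605 [277. 205.] [0.5815 0.3612 8.8932 0.0184]
round_lid 0.94 3684 [278. 209.] [0.5818 0.3617 9.2802 0.0176]
go [195.0, -165.5, 66.1] [-0.0014, -0.0047, -0.0035] rows 6.3 j1,6 [  46. -119.] t 29.1 w 86.8 F [ 0.8 -0.4 -0.5]
```

View pics/w6.png

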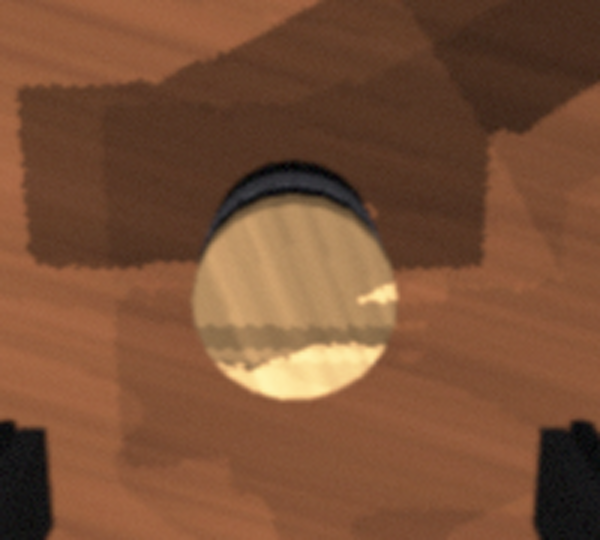

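The round lid lies flat and centred on the tumbler at crop (295,300), within about 1 mm. Last is the oblong lid.

{"method": "servo_tool", "body": {
  "deltas": [
    {"tx": 195,"ty": -165,"tz": 66,"ax": 0,"ay": 0,"az": -0.003,"claw": 87},
    {"tx": 195,"ty": -165,"tz": 66,"ax": 0,"ay": 0,"az": -0.003,"claw": 87},
    {"tx": 195,"ty": -165,"tz": 66,"ax": 0,"ay": 0,"az": -0.003,"claw": 87},
    {"tx": 195,"ty": -165,"tz": 66,"ax": 0,"ay": 0,"az": -0.003,"claw": 87},
    {"tx": 195,"ty": -165,"tz": 66,"ax": 0,"ay": 0,"az": -0.003,"claw": 87},
    {"tx": 195,"ty": -165,"tz": 66,"ax": 0,"ay": 0,"az": -0.003,"claw": 87},
    {"tx": 195,"ty": -165,"tz": 66,"ax": 0,"ay": 0,"az": -0.003,"claw": 87},
    {"tx": 195,"ty": -165,"tz": 66,"ax": 0,"ay": 0,"az": -0.003,"claw": 87},
    {"tx": 195,"ty": -165,"tz": 66,"ax": 0,"ay": 0,"az": -0.003,"claw": 87},
    {"tx": 195,"ty": -165,"tz": 66,"ax": 0,"ay": 0,"az": -0.003,"claw": 87}
  ]
}}

```text
time_s: 29.88
tcp_pos: [0.4343, 0.1438, 0.1815]
ee_rot: [[-0.955, -0.296, -0.0], [-0.296, 0.955, 0.0], [0.0, 0.0, -1.0]]
wrist_force: [-0.0, -0.1, 0.1]
gripper_width: 1.0
gripper_force: 0.0
```

```bash
python3 - <<'E'
from h import *
look("oblong_lid",0);look("oblong_lid",0)
go(.4328,.142,.004,107.2)
E
```

```text
oblong_lid 0.98 7689 [276. 187.] [ 0.4325  0.142  17.1487  0.0245]
oblong_lid 0.94 7661 [275. 187.] [ 0.4333  0.1421 17.2156  0.0177]
go [1.4, -1.5, 177.1] [0.0, -0.0014, 0.0003] rows 4.2 j1,6 [  39. -112.] t 30.1 w 87.1 F [ 0.1  0.3 -0.4]
```

{"method": "servo_tool", "body": {
  "deltas": [
    {"tx": 1.4,"ty": -1.5,"tz": 40,"ax": 0,"ay": 0,"az": 0,"claw": 87},
    {"tx": 1.4,"ty": -1.5,"tz": 80,"ax": 0,"ay": 0,"az": 0,"claw": 87},
    {"tx": 1.4,"ty": -1.5,"tz": 115,"ax": 0,"ay": 0,"az": 0,"claw": 87},
    {"tx": 1.4,"ty": -1.5,"tz": 142,"ax": 0,"ay": 0,"az": 0,"claw": 87},
    {"tx": 1.4,"ty": -1.5,"tz": 160,"ax": 0,"ay": 0,"az": 0,"claw": 87},
    {"tx": 1.4,"ty": -1.5,"tz": 170,"ax": 0,"ay": 0,"az": 0,"claw": 87},
    {"tx": 1.4,"ty": -1.5,"tz": 175,"ax": 0,"ay": 0,"az": 0,"claw": 87},
    {"tx": 1.4,"ty": -1.5,"tz": 175,"ax": 0,"ay": 0,"az": 0,"claw": 87},
    {"tx": 1.4,"ty": -1.5,"tz": 175,"ax": 0,"ay": 0,"az": 0,"claw": 87},
    {"tx": 1.4,"ty": -1.5,"tz": 175,"ax": 0,"ay": 0,"az": 0,"claw": 87}
  ]
}}

```text
time_s: 30.92
tcp_pos: [0.4329, 0.1417, 0.007]
ee_rot: [[-0.955, -0.296, 0.0], [-0.296, 0.955, 0.001], [-0.0, 0.001, -1.0]]
wrist_force: [-0.1, 0.7, -0.6]
gripper_width: 1.0
gripper_force: 0.0
```

```bash
python3 - <<'E'
from h import *
go(.4329,.142,.005,107.2)
E
```

```text
go [-0.1, 0.3, 2.0] [0.0007, 0.0004, -0.0] rows 0.0 j1,6 [  39. -111.] t 30.9 w 87.0 F [-0.1  0.7 -0.6]
```

{"method": "servo_tool", "body": {
  "deltas": [
    {"tx": 0,"ty": 0,"tz": 2,"ax": 0,"ay": 0,"az": 0,"claw": 87},
    {"tx": 0,"ty": 0,"tz": 2,"ax": 0,"ay": 0,"az": 0,"claw": 0},
    {"tx": 0,"ty": 0,"tz": 2,"ax": 0,"ay": 0,"az": 0,"claw": 0},
    {"tx": 0,"ty": 0,"tz": 2,"ax": 0,"ay": 0,"az": 0,"claw": 0},
    {"tx": 0,"ty": 0,"tz": 2,"ax": 0,"ay": 0,"az": 0,"claw": 0},
    {"tx": 0,"ty": 0,"tz": 2,"ax": 0,"ay": 0,"az": 0,"claw": 0},
    {"tx": 0,"ty": 0,"tz": 2,"ax": 0,"ay": 0,"az": 0,"claw": 0},
    {"tx": 0,"ty": 0,"tz": 2,"ax": 0,"ay": 0,"az": 0,"claw": 0}
  ]
}}

```text
time_s: 31.58
tcp_pos: [0.4322, 0.1411, 0.0044]
ee_rot: [[-0.955, -0.295, -0.001], [-0.295, 0.955, -0.0], [0.001, 0.0, -1.0]]
wrist_force: [-0.4, -0.8, 2.9]
gripper_width: 0.755
gripper_force: 30.0
```

{"method": "servo_tool", "body": {
  "deltas": [
    {"tx": 0,"ty": 0,"tz": -5,"ax": 0,"ay": 0,"az": 0,"claw": 0},
    {"tx": 0,"ty": 0,"tz": -15,"ax": 0,"ay": 0,"az": 0,"claw": 0},
    {"tx": 0,"ty": 0,"tz": -35,"ax": 0,"ay": 0,"az": 0,"claw": 0},
    {"tx": 0,"ty": 0,"tz": -65,"ax": 0,"ay": 0,"az": 0,"claw": 0},
    {"tx": 0,"ty": 0,"tz": -95,"ax": 0,"ay": 0,"az": 0,"claw": 0},
    {"tx": 0,"ty": 0,"tz": -120,"ax": 0,"ay": 0,"az": 0,"claw": 0},
    {"tx": 0,"ty": 0,"tz": -140,"ax": 0,"ay": 0,"az": 0,"claw": 0},
    {"tx": 0,"ty": 0,"tz": -145,"ax": 0,"ay": 0,"az": 0,"claw": 0},
    {"tx": 0,"ty": 0,"tz": -145,"ax": 0,"ay": 0,"az": 0,"claw": 0},
    {"tx": 0,"ty": 0,"tz": -145,"ax": 0,"ay": 0,"az": 0,"claw": 0}
  ]
}}

```text
time_s: 32.42
tcp_pos: [0.4315, 0.1407, 0.1484]
ee_rot: [[-0.956, -0.295, -0.003], [-0.295, 0.956, -0.001], [0.003, 0.0, -1.0]]
wrist_force: [-0.4, -0.7, -1.1]
gripper_width: 0.754
gripper_force: 30.0
```

```bash
python3 - <<'E'
from h import *
held("oblong_lid",.005,0,"pics/w7.png")
go(.4761,-.1575,.15,88.2)
E
```

```text
oblong_lid 0.78 23036 top 161 cols 206 350 c 278.0 250.0
pred rows [(-4, np.float64(164.8)), (0, np.float64(156.8)), (4, np.float64(148.7))]
go [45.1, -297.9, -1.9] [-0.0016, -0.0048, 0.3309] rows 7.2 j1,6 [  39. -111.] t 32.5 w 65.9 F [-0.1 -1.  -1.1]
```

View pics/w7.png

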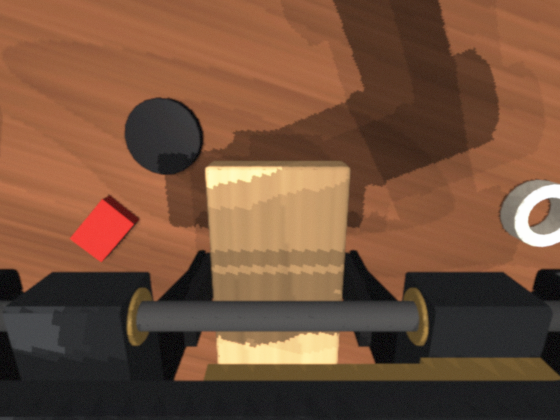

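The oblong lid is held flat and square at (278,250), and the black look-alike at (163,135) is untouched.

{"method": "servo_tool", "body": {
  "deltas": [
    {"tx": 4,"ty": -25,"tz": 0,"ax": 0,"ay": 0,"az": 0.03,"claw": 0},
    {"tx": 10,"ty": -60,"tz": 0,"ax": 0,"ay": 0,"az": 0.07,"claw": 0},
    {"tx": 15,"ty": -97,"tz": 0,"ax": 0,"ay": 0,"az": 0.11,"claw": 0},
    {"tx": 20,"ty": -134,"tz": 0,"ax": 0,"ay": 0,"az": 0.15,"claw": 0},
    {"tx": 26,"ty": -171,"tz": 0,"ax": 0,"ay": 0,"az": 0.19,"claw": 0},
    {"tx": 31,"ty": -208,"tz": 0,"ax": 0,"ay": 0,"az": 0.23,"claw": 0},
    {"tx": 37,"ty": -243,"tz": 0,"ax": 0,"ay": 0,"az": 0.27,"claw": 0},
    {"tx": 42,"ty": -273,"tz": 0,"ax": 0,"ay": 0,"az": 0.305,"claw": 0},
    {"tx": 45,"ty": -291,"tz": 0,"ax": 0,"ay": 0,"az": 0.331,"claw": 0},
    {"tx": 46,"ty": -298,"tz": 0,"ax": 0,"ay": 0,"az": 0.331,"claw": 0},
    {"tx": 46,"ty": -298,"tz": 0,"ax": 0,"ay": 0,"az": 0.331,"claw": 0},
    {"tx": 46,"ty": -298,"tz": 0,"ax": 0,"ay": 0,"az": 0.331,"claw": 0}
  ]
}}

```text
time_s: 33.52
tcp_pos: [0.4757, -0.1569, 0.1481]
ee_rot: [[-0.999, 0.031, -0.004], [0.031, 1.0, 0.0], [0.004, -0.0, -1.0]]
wrist_force: [1.0, 0.4, -1.0]
gripper_width: 0.752
gripper_force: 30.0
```

```bash
python3 - <<'E'
from h import *
go(.4752,-.1575,.070,88.2)
E
```

```text
go [0.2, -0.6, 78.1] [-0.0001, -0.0039, -0.0001] rows 1.9 j1,6 [  0. -92.] t 33.5 w 65.5 F [ 1.   0.4 -1. ]
```

{"method": "servo_tool", "body": {
  "deltas": [
    {"tx": 0.2,"ty": -0.5,"tz": 20,"ax": 0,"ay": -0.002,"az": 0,"claw": 0},
    {"tx": 0.2,"ty": -0.5,"tz": 42,"ax": 0,"ay": -0.002,"az": 0,"claw": 0},
    {"tx": 0.2,"ty": -0.5,"tz": 60,"ax": 0,"ay": -0.002,"az": 0,"claw": 0},
    {"tx": 0.2,"ty": -0.5,"tz": 72,"ax": 0,"ay": -0.002,"az": 0,"claw": 0},
    {"tx": 0.2,"ty": -0.5,"tz": 77,"ax": 0,"ay": -0.002,"az": 0,"claw": 0},
    {"tx": 0.2,"ty": -0.5,"tz": 77,"ax": 0,"ay": -0.002,"az": 0,"claw": 0},
    {"tx": 0.2,"ty": -0.5,"tz": 77,"ax": 0,"ay": -0.002,"az": 0,"claw": 0},
    {"tx": 0.2,"ty": -0.5,"tz": 77,"ax": 0,"ay": -0.002,"az": 0,"claw": 0},
    {"tx": 0.2,"ty": -0.5,"tz": 77,"ax": 0,"ay": -0.002,"az": 0,"claw": 0}
  ]
}}

```text
time_s: 34.27
tcp_pos: [0.4768, -0.1575, 0.0733]
ee_rot: [[-1.0, 0.031, 0.003], [0.031, 1.0, -0.001], [-0.003, -0.0, -1.0]]
wrist_force: [0.0, -0.0, -0.4]
gripper_width: 0.753
gripper_force: 30.0
```

```bash
python3 - <<'E'
from h import *
go(.4752,-.1575,.065,88.2);capture("top")
go(.4752,-.1575,.065,88.2)
E
```

```text
go [1.6, -0.1, 8.2] [-0.0004, 0.0027, 0.0009] rows 0.2 j1,6 [  0. -92.] t 34.3 w 65.5 F [ 0.  -0.  -0.4]
go [1.5, 0.0, 8.2] [-0.0003, 0.0025, 0.0005] rows 0.2 j1,6 [  0. -92.] t 34.3 w 65.8 F [-1.1 -0.7 -0.5]
```

{"method": "servo_tool", "body": {
  "deltas": [
    {"tx": 0.8,"ty": 0,"tz": 2,"ax": 0,"ay": 0.002,"az": 0,"claw": 0},
    {"tx": 0.8,"ty": 0,"tz": 4,"ax": 0,"ay": 0.002,"az": 0,"claw": 0},
    {"tx": 0.8,"ty": 0,"tz": 5,"ax": 0,"ay": 0.002,"az": 0,"claw": 0},
    {"tx": 0.8,"ty": 0,"tz": 5,"ax": 0,"ay": 0.002,"az": 0,"claw": 0},
    {"tx": 0.8,"ty": 0,"tz": 5,"ax": 0,"ay": 0.002,"az": 0,"claw": 0},
    {"tx": 0.8,"ty": 0,"tz": 5,"ax": 0,"ay": 0.002,"az": 0,"claw": 0}
  ]
}}

```text
time_s: 34.82
tcp_pos: [0.4753, -0.1577, 0.0672]
ee_rot: [[-1.0, 0.031, -0.001], [0.031, 1.0, -0.0], [0.001, -0.0, -1.0]]
wrist_force: [1.5, 0.4, 0.5]
gripper_width: 0.757
gripper_force: 30.0
```

```bash
python3 - <<'E'
from h import *
go(.4752,-.1575,.0645,88.2);capture("top")
go(.4752,-.1575,.0645,88.2)
E
```

```text
go [0.1, 0.2, 2.7] [-0.0004, -0.0014, 0.0002] rows 0.1 j1,6 [  0. -92.] t 34.8 w 65.8 F [1.5 0.4 0.5]
go [0.1, 0.2, 2.8] [-0.0004, -0.0014, 0.0002] rows 0.1 j1,6 [  0. -92.] t 34.9 w 65.5 F [-0.2 -0.  -1.4]
```

{"method": "servo_tool", "body": {
  "deltas": [
    {"tx": 0,"ty": 0,"tz": 1.2,"ax": 0,"ay": -0.001,"az": 0,"claw": 0},
    {"tx": 0,"ty": 0,"tz": 2.2,"ax": 0,"ay": -0.001,"az": 0,"claw": 0},
    {"tx": 0,"ty": 0,"tz": 2.8,"ax": 0,"ay": -0.001,"az": 0,"claw": 0},
    {"tx": 0,"ty": 0,"tz": 2.8,"ax": 0,"ay": -0.001,"az": 0,"claw": 0},
    {"tx": 0,"ty": 0,"tz": 2.8,"ax": 0,"ay": -0.001,"az": 0,"claw": 0}
  ]
}}

```text
time_s: 35.28
tcp_pos: [0.4752, -0.1577, 0.0645]
ee_rot: [[-1.0, 0.031, -0.001], [0.031, 1.0, -0.0], [0.001, -0.0, -1.0]]
wrist_force: [-0.5, 0.2, 0.2]
gripper_width: 0.752
gripper_force: 30.0
```

```bash
python3 - <<'E'
from h import *
go(.4752,-.1575,.0645,88.2);capture("top")
go(.4752,-.1575,.0645,88.2)
E
```

```text
go [0.0, 0.2, -0.0] [-0.0004, -0.0005, 0.0003] rows 0.0 j1,6 [  0. -92.] t 35.3 w 65.5 F [-0.5  0.2  0.2]
go [0.0, 0.2, -0.0] [-0.0004, -0.0005, 0.0002] rows 0.0 j1,6 [  0. -92.] t 35.3 w 65.5 F [-0.6 -0.1  0.9]
```

Within about a millimetre of contact: one small step more, then release and rise.

{"method": "servo_tool", "body": {
  "deltas": [
    {"tx": 0,"ty": 0,"tz": 0.5,"ax": 0,"ay": 0,"az": 0,"claw": 0},
    {"tx": 0,"ty": 0,"tz": 0.5,"ax": 0,"ay": 0,"az": 0,"claw": 0},
    {"tx": 0,"ty": 0,"tz": 0.5,"ax": 0,"ay": 0,"az": 0,"claw": 87},
    {"tx": 0,"ty": 0,"tz": 0.5,"ax": 0,"ay": 0,"az": 0,"claw": 87},
    {"tx": 0,"ty": 0,"tz": 0.5,"ax": 0,"ay": 0,"az": 0,"claw": 87},
    {"tx": 0,"ty": 0,"tz": 0.5,"ax": 0,"ay": 0,"az": 0,"claw": 87},
    {"tx": 0,"ty": 0,"tz": 0.5,"ax": 0,"ay": 0,"az": 0,"claw": 87},
    {"tx": 0,"ty": 0,"tz": -20,"ax": 0,"ay": 0,"az": 0,"claw": 87},
    {"tx": 0,"ty": 0,"tz": -60,"ax": 0,"ay": 0,"az": 0,"claw": 87},
    {"tx": 0,"ty": 0,"tz": -100,"ax": 0,"ay": 0,"az": 0,"claw": 87},
    {"tx": 0,"ty": 0,"tz": -140,"ax": 0,"ay": 0,"az": 0,"claw": 87},
    {"tx": 0,"ty": 0,"tz": -180,"ax": 0,"ay": 0,"az": 0,"claw": 87}
  ]
}}

```text
time_s: 36.33
tcp_pos: [0.4748, -0.1576, 0.2464]
ee_rot: [[-1.0, 0.031, -0.0], [0.031, 1.0, -0.0], [0.0, -0.0, -1.0]]
wrist_force: [0.9, -1.1, -0.2]
gripper_width: 0.997
gripper_force: 0.0
```

{"method": "servo_tool", "body": {
  "deltas": [
    {"tx": 10,"ty": 0,"tz": -5,"ax": 0,"ay": 0,"az": 0,"claw": 87},
    {"tx": 10,"ty": 0,"tz": -5,"ax": 0,"ay": 0,"az": 0,"claw": 87},
    {"tx": 10,"ty": 0,"tz": -5,"ax": 0,"ay": 0,"az": 0,"claw": 87},
    {"tx": 10,"ty": 0,"tz": -5,"ax": 0,"ay": 0,"az": 0,"claw": 87}
  ]
}}

```text
time_s: 36.67
tcp_pos: [0.4645, -0.1571, 0.2478]
ee_rot: [[-1.0, 0.031, -0.003], [0.031, 1.0, 0.0], [0.003, 0.0, -1.0]]
wrist_force: [-0.3, -0.2, 0.2]
gripper_width: 0.998
gripper_force: 0.0
```

```bash
python3 - <<'E'
from h import *
look("oblong_lid",.06);look("oblong_lid",.06)
im=capture("wrist");cv2.imwrite("pics/w8.png",cv2.resize(im[70:290,170:390],None,fx=2.7,fy=2.7,interpolation=cv2.INTER_CUBIC))
cs=cam("scene");im=capture("scene");cv2.imwrite("pics/s3.png",cv2.resize(im[130:300,120:460],None,fx=2.3,fy=2.3,interpolation=cv2.INTER_CUBIC))
for l in M:
  for d in trace(l,"scene")[:1]: print(l,np.argwhere(d["mask"]).mean(0)[::-1].round())
E
```

```text
oblong_lid 0.65 7187 [277. 199.] [ 4.771000e-01 -1.575000e-01  1.782042e+02  1.720000e-02]
oblong_lid 0.76 7139 [278. 199.] [ 4.771000e-01 -1.574000e-01  1.781555e+02  1.920000e-02]
knob_lid [148. 201.]
square_lid [279. 249.]
round_lid [301. 188.]
oblong_lid [227. 184.]
mini_candle [152. 211.]
square_candle [278. 265.]
tumbler_candle [422. 263.]
oblong_candle [230. 203.]
bottle_left [348. 262.]
bottle_right [200. 237.]
```

View pics/w8.png

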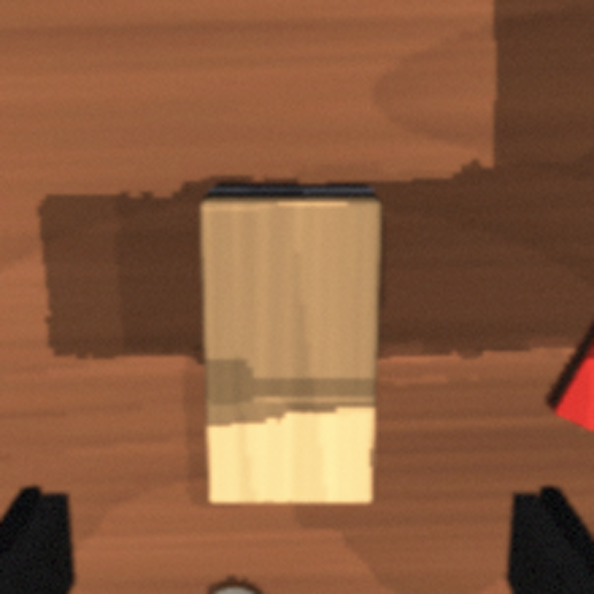

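View pics/s3.png

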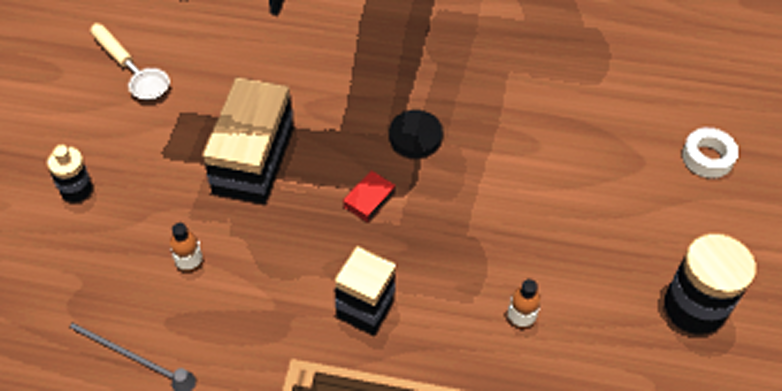

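The wrist crop shows the oblong lid square and centred on its candle at (291,350). The scene crop shows all four candles lidded at (70,170), (250,130), (365,285) and (712,275), with both bottles upright at (186,245) and (525,305). All lids are within about 1 mm, so I'm handing in.

```bash
python3 -c "
from station import *
print(finish_job())"
```

```text
the job is handed in; nothing more can be done
None
```

All four lids are on their matching candles, flat and within about 1 mm of centre by the camera fits, with the candles in place and both bottles upright; the job was handed in at about 37 s on the robot's clock.

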